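# Release a filter unit from its transport plug and load its cubes

### The arm

A 7-joint arm with a two-finger parallel gripper is mounted at the origin on a cart in front of the work surface, level with it; the furniture and walls round the work are solid. World frame = base frame: x ahead of the robot, y to its left, z up, the work surface at z = 0. Lengths are in m, angles in rad, forces in N, time in s.
With the tool pointing down it reaches from about 0.425 to 0.975 m from the base axis. Payload 16.7 kg.
Tool frame: the origin (TCP) lies midway between the tips of the shut fingers; the grasp point (between the pads) lies 19 mm behind it; z points along the fingers, y is the line along which they close (so a half turn about z gives the same grasp; the last joint's range is limited). The gripper opens to 85 mm and grips with 20 to 120 N. Pads are 22 mm wide; open, the fingers measure 114 mm over their backs; the gripper's body (76 mm by 85 mm) begins 54 mm behind the grasp point. The pads swing forward as they close: fully open they stand 13 mm farther back than shut.
Start: joints at [-1.335, 0.426, 0.074, 1.606, -0.034, 1.111, -0.067], TCP at [0.254, 0.625, 0.231] pointing down, gripper open.
Joint ranges: [-2.85, 2.85], [-0.5, 2.14], [-1.23, 1.37], [0.21, 2.46], [-1.02, 4.16], [0.16, 2.05], [-2.73, 2.73]. Speed limits (rad/s): [1.89, 1.89, 2.39, 2.39, 3.01, 3.01, 3.01].

### API

Orientations are given as a unit quaternion [x, y, z, w].
In Python, from cell import bot gives the robot as it stands.
- The arm moves only by the shell command python3 -m handwheel 'ROWS' [FORCE]. ROWS is JSON, a list of rows, each a list of 5 numbers: the closure, from 0 (fully open) to 1 (shut), then the shift along the tool's x, y, z in mm, then the turn about the tool's z in rad. A call has 1 to 5 rows; each row shifts and turns the commanded pose from where the row before left it, along the tool's axes as they then stand; what a row does not reach is not made up. A row lasts 1/12 s, in which the tool goes at most 41.7 mm and 7.16 degrees, less where a joint would pass 70% of its speed; a pose out of reach is approached as far as the arm can. A call is refused whole if a number of a shift passes 41.7 or a number of a turn 0.125, either way. A call with a gripper value outside its range is refused whole. The fingers move at their own pace and stop on an object; FORCE is the grip in N (left out, the last holds). Time passes only in rows, so rows that do not move let the fingers close. It gives the time, the measured TCP pose, the force, the opening and the grip force at its end, in the units of the state.
- bot.get_state(): the state, without advancing time (a new reading comes with each control period).
- bot.snapshot(name): name is "scene" or "side" or "wrist"; returns a dict with "frame" (400x640x3 uint8, blue, green, red), "vertical_fov" (degrees; the focal length in pixels is half the picture's height over the tangent of half this angle, whatever the lens; pixels are square), "cx", "cy" (the principal point, pixels), "pose" (4x4, takes a point from camera to world coordinates). Camera axes: x right, y down, z forward; pixel columns grow to the right and rows downward; lengths in m; the calibration is good to about 2 mm. A picture is of the moment at which its call begins. There is no depth.
- bot.close_job(): hands the job in; it is judged then, once.
Trained networks look in the newest picture that a camera, given by its name, has taken for a name from the list of things; names that differ only in an ending like _2 or _b are one class to them, and where a whole thing is asked for, a point or a joint stands for the part that bears it (a point fixed in the world has none). Each returns a list of dicts, best first, with "score" (0 to 1); they miss things now and then, are a little off and sometimes report something else, mostly with a low value. They report only what shows in the picture. A call takes as long as a camera call. They do not tell look-alikes from the thing itself.
- bot.find_in(camera, query): "rect" ([centre column, centre row, width, height] in pixels, round what is visible of it).
- bot.tip_of(camera, query): "point" ([column, row] in pixels: a listed point, or the origin of a listed thing).
The state is a dict: "time_s": time; "joints": joint angles; "joint_vel": joint speeds; "effort": joint torques, N m; "position": TCP position; "orientation": TCP orientation; "ft_force": force on the tool from outside, world axes, zero at the start; "wrist_torque": the same for the moment, N m; "gripper_width": finger opening in m; "finger_force": force on a finger pad.
Only numpy, scipy, OpenCV 4.12 (cv2) and the standard library are available. Lean on these libraries where they do the work, as an engineer would, in place of code of your own. Each camera call takes 0.05 s, during which the arm holds its last target. There are 200 camera calls.

### The job

Get the microscope filter unit ready for use: unscrew the red transport plug from its port (ordinary right-hand thread), draw it right out and lay it wholly inside the steel parts tray; then slide the carriage to its loading stop, away from the white arch, and there press every filter cube fully home into a bay of its own (any bay, either way round) until it clicks. Finally slide the loaded carriage to its working stop at the arch end, and leave the other things on the bench where they are.

Things in the scene. Friction and masses are not known exactly. Their poses are not given: they have to be found in the camera images.
- filter_unit: fixed unit: aluminium bed 88 mm in x, 327 in y, 10 thick; origin on the bench, mid-width, 155 mm from the bed's arch end. -x: side of the blue port; +y: from the arch to the loading end. White arch at y -140 to -100 mm, 102 mm clear below, 136 high. Blue port block x -83 to -43, y 50 to 110, z 0 to 105 mm; port axis parallel to x at y 80, z 75
- port_mouth (a point): centre of the port's mouth on its axis, on the block's face that looks to the unit's -x; axes as the unit's. The plug is home with its origin 20 mm outside the mouth; it moves 16 mm out per turn, the thread lets go after about one turn (340 to 360 degrees), then it slides straight out; at 62 mm from home its tip leaves the mouth
- plug: red plug, 0.16 kg, loose, screwed in at the start; origin on its axis, x along the shaft into the port. Shaft 23 mm thick from x -18 to 81; bare neck to grip within 18 mm of the origin, between two black rings; thread (37 mm across) at x 35 to 50. Unscrews anticlockwise seen from outside (top arm towards the unit's +y), under 0.3 N m. 1 mm play, droops up to 3 degrees
- plug_tip (a point): end of the plug's shaft, 81 mm from its origin along its x; while screwed in it stands between two horns of the carriage and locks it
- plug_cross (a point): middle of the plug's cross handle, 24 mm from its origin along -x: 12 mm thick along the axis, hub 32 mm across, four round arms of 12 mm diameter along the plug's own +y, -y, +z, -z, reaching 46 mm from the axis; an arm can be pushed round with the closed fingers
- carriage (a joint): travel of the grey carriage along the unit's +y, m: 0 = working stop (bay1 under the arch), 0.10 = loading stop; about 0.04 at the start, locked by the plug. Rubs with about 2.5 N and stays where it is left
- carriage_post (a point): centre of the top of the carriage's square steel post, 152 mm above the bench, with a black sleeve 16 by 16 mm on its upper 34 mm, by which the carriage is pushed or pulled from above. 40 mm beside it towards the unit's -y is a horn 95 mm high
- bay1 (a point): centre of the floor of the bay nearest the arch, 15 mm above the bench; axes as the unit's, moves with the carriage. Pocket 53 mm in x, 43 in y, 30 deep, rim 45 mm above the bench, 3 mm lead-in. A sprung ball in each x wall, 15 mm above the floor: a cube set in stops 18 mm above the floor and needs a straight push of 7 to 12 N to go down to the floor
- bay2 (a point): the same for the middle bay, 50 mm from bay1 along the unit's y
- bay3 (a point): the same for the third bay, 100 mm from bay1 along the unit's y
- cube_a: black and white filter cube, 0.15 kg; origin: centre of underside, z up. Body 50 mm in x, 40 in y, 44 high; black grip tab on top 30 mm in x, 22 in y, from 44 to 71 mm above the origin. Round windows on the two x faces, below them a groove 10 to 21 mm above the underside that the bay's sprung balls snap into. Tab top and windows amber
- cube_b: black and white filter cube, 0.15 kg; origin: centre of underside, z up. Body 50 mm in x, 40 in y, 44 high; black grip tab on top 30 mm in x, 22 in y, from 44 to 71 mm above the origin. Round windows on the two x faces, below them a groove 10 to 21 mm above the underside that the bay's sprung balls snap into. Tab top and windows green
- cube_c: black and white filter cube, 0.15 kg; origin: centre of underside, z up. Body 50 mm in x, 40 in y, 44 high; black grip tab on top 30 mm in x, 22 in y, from 44 to 71 mm above the origin. Round windows on the two x faces, below them a groove 10 to 21 mm above the underside that the bay's sprung balls snap into. Tab top and windows blue
- parts_tray: fixed shallow steel tray, 200 mm in its x by 150 mm in its y, walls 4 mm thick and 20 mm high, floor 4 mm thick; origin at the centre of its underside. It stands on the far left; the solid microscope (x over 0.40 at its foot, over 0.47 above 0.1 m height, y -0.02 to 0.32) is between it and the filter unit: go round in front
- lens_cleaner: bystander: small bottle, 30 mm across, 75 mm high; origin under its centre
- slide_carton: bystander: white and blue carton 55 x 80 x 30 mm; origin under its centre
- filter_case: bystander: flat black case 61 x 91 x 28 mm; origin under its centre
Not all that is in view belongs to the job. Leave any pink or turquoise look-alike of the cube_c alone. Of the things that look like the plug, the larger one is meant.

How it is judged:
By the outcome, as a careful person would: the job done as asked, in the order asked, and still so for the second after the job is handed in, with the robot touching nothing.
Of cube_a, cube_b, cube_c only 2 to 3 are there at a start; the rules pass over those that are not, and their reading is None.
At some moment in a run one of cube_a, cube_b, cube_c may be knocked a few centimetres aside while the robot is not near it.
It also fails if it takes over 210 s, if anything falls off the work surface, if the arm or the gripper's body presses on something with over 40 N, if the wrist force passes 120 N, or if a joint passes its speed limit or range.

## Working session

There is one attempt and no reset: what is moved stays moved. The work goes in short steps, Python scripts to look and compute and a shell command to move; the robot and the scene stay as the last step left them, time stands still between calls to the robot, and variables do not carry over. Pictures are saved under pics/ and viewed, at most 14 in all, crops included, and the job is handed in when it is done.

```bash
mkdir -p pics; ls; cat > h.py <<'E'
import numpy as np, cv2, json
from cell import bot
from scipy.spatial.transform import Rotation as R
def snap(n,f=None):
    s=bot.snapshot(n)
    if f: cv2.imwrite('pics/'+f,s['frame'])
    return s
def ray(s,px):
    h=s['frame'].shape[0]; f=h/2/np.tan(np.radians(s['vertical_fov'])/2)
    d=np.array([(px[0]-s['cx'])/f,(px[1]-s['cy'])/f,1.]); P=np.array(s['pose'])
    return P[:3,3],P[:3,:3]@d
def atz(s,px,z):
    o,d=ray(s,px); return o+d*(z-o[2])/d[2]
def tri(rs):
    A=0;b=0
    for o,d in rs:
        d=d/np.linalg.norm(d);M=np.eye(3)-np.outer(d,d);A=A+M;b=b+M@o
    p=np.linalg.solve(A,b)
    return p,[round(float(np.linalg.norm((np.eye(3)-np.outer(d,d)/(d@d))@(p-o)))*1000,1) for o,d in rs]
def proj(s,p):
    h=s['frame'].shape[0]; f=h/2/np.tan(np.radians(s['vertical_fov'])/2); P=np.array(s['pose'])
    c=P[:3,:3].T@(np.array(p)-P[:3,3]); return np.array([s['cx']+f*c[0]/c[2],s['cy']+f*c[1]/c[2]])
E
python3 - <<'E'
from h import *
np.set_printoptions(precision=3,suppress=True)
for c in ['scene','side','wrist']:
    s=snap(c,c+'0.png'); print(c,s['vertical_fov'],s['cx'],s['cy'],np.array(s['pose']).tolist() if 0 else np.array(s['pose'])[:3].round(3).tolist())
    for q in ['plug_tip','plug_cross','plug','port_mouth','carriage_post','bay1','bay2','bay3','cube_a','cube_b','cube_c','parts_tray','filter_unit']:
        print(q,[(np.round(d['point']).tolist(),round(d['score'],2)) for d in bot.tip_of(c,q)[:4]])
print(bot.get_state())
E
```

```text
pics
scene 48.78022458370785 316.75334062392625 200.64960393014726 [[0.696, -0.357, 0.623, -0.451], [-0.717, -0.366, 0.593, -1.052], [0.016, -0.86, -0.511, 0.95]]
plug_tip [([411.0, 293.0], 0.64)]
plug_cross [([324.0, 251.0], 0.77), ([425.0, 304.0], 0.74), ([357.0, 312.0], 0.52), ([219.0, 189.0], 0.48)]
plug [([329.0, 245.0], 0.78), ([416.0, 304.0], 0.46)]
port_mouth [([338.0, 242.0], 0.96)]
carriage_post [([343.0, 215.0], 0.73)]
bay1 [([374.0, 266.0], 0.95), ([382.0, 273.0], 0.86), ([364.0, 258.0], 0.57), ([219.0, 216.0], 0.57)]
bay2 [([374.0, 266.0], 0.95), ([382.0, 273.0], 0.86), ([364.0, 258.0], 0.57), ([219.0, 216.0], 0.57)]
bay3 [([374.0, 266.0], 0.95), ([382.0, 273.0], 0.86), ([364.0, 258.0], 0.57), ([219.0, 216.0], 0.57)]
cube_a [([310.0, 225.0], 0.62), ([290.0, 240.0], 0.6), ([362.0, 205.0], 0.6), ([306.0, 247.0], 0.56)]
cube_b [([310.0, 225.0], 0.62), ([290.0, 240.0], 0.6), ([362.0, 205.0], 0.6), ([306.0, 247.0], 0.56)]
cube_c [([310.0, 225.0], 0.62), ([290.0, 240.0], 0.6), ([362.0, 205.0], 0.6), ([306.0, 247.0], 0.56)]
parts_tray [([214.0, 194.0], 0.8)]
filter_unit [([364.
[... 1018 characters left out ...]
, 0.373]]
plug_tip []
plug_cross []
plug [([217.0, 371.0], 0.71)]
port_mouth []
carriage_post []
bay1 []
bay2 []
bay3 []
cube_a []
cube_b []
cube_c []
parts_tray [([221.0, 371.0], 0.87)]
filter_unit []
{'time_s': 2.1, 'joints': array([-1.334,  0.426,  0.074,  1.606, -0.034,  1.111, -0.067]), 'joint_vel': array([ 0.002, -0.   , -0.001,  0.001,  0.   , -0.   , -0.001]), 'effort': array([  0.001, -94.951,   3.757, -46.389,   0.019,   0.002,  -0.   ]), 'position': array([0.254, 0.625, 0.231]), 'orientation': array([ 0.192,  0.981, -0.   , -0.   ]), 'ft_force': array([0.212, 0.388, 0.466]), 'wrist_torque': array([-0.033, -0.024, -0.01 ]), 'finger_force': 0.0, 'gripper_width': 0.08510577572063048}
```

```bash
python3 - <<'E'
import cv2
a=cv2.imread('pics/scene0.png')[130:330,180:480]; cv2.imwrite('pics/v1.png',cv2.resize(a,(800,533),interpolation=cv2.INTER_CUBIC))
a=cv2.imread('pics/side0.png')[120:345,190:490]; cv2.imwrite('pics/v2.png',cv2.resize(a,(800,600),interpolation=cv2.INTER_CUBIC))
E
```

```text
(no output)
```

View pics/v1.png

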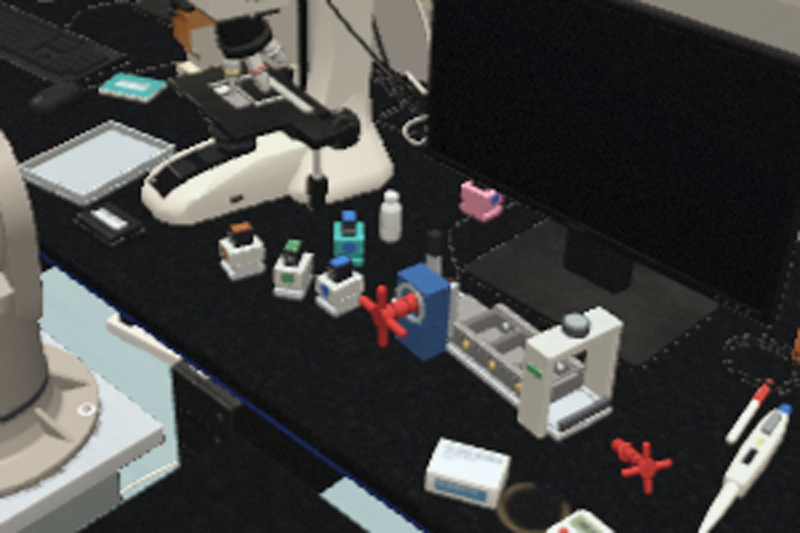

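View pics/v2.png

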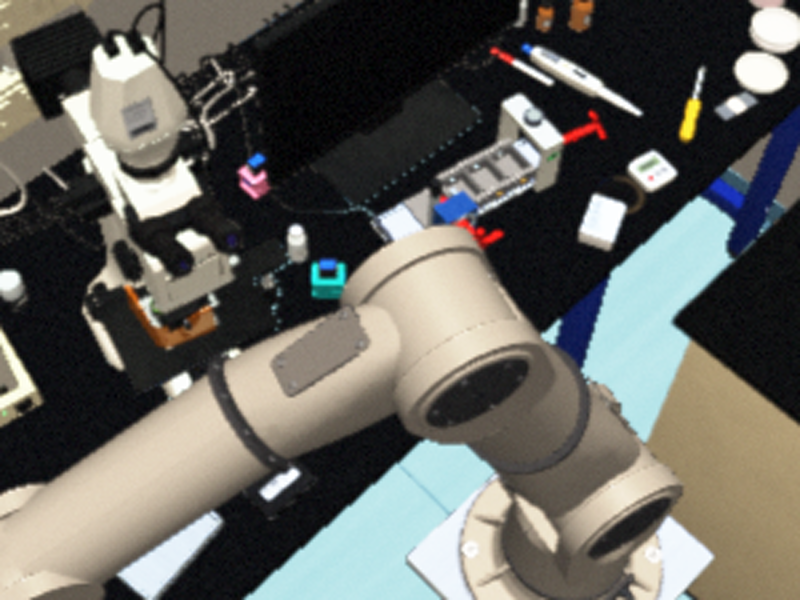

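```bash
python3 - <<'E'
from h import *
np.set_printoptions(precision=4,suppress=True)
s=snap('scene'); 
def T(c,q): return [d['point'] for d in bot.tip_of(c,q)[:6]]
b1=T('scene','bay1'); p1=T('scene','port_mouth'); c1=T('scene','carriage_post');x1=T('scene','plug_cross');k=T('scene','cube_a');tr=T('scene','parts_tray'); pl=T('scene','plug')
by=[T('scene',q) for q in('lens_cleaner','slide_carton','filter_case')]
w=snap('side')
b2=T('side','bay1'); p2=T('side','port_mouth'); c2=T('side','carriage_post');x2=T('side','plug_cross')
for b in sorted(b1,key=lambda b:b[0]): print('bay',np.round(b,1),atz(s,b,.015))
for b in sorted(b2,key=lambda b:b[0]): print('bay side',np.round(b,1),atz(w,b,.015))
B1=sorted(b1,key=lambda b:b[0])[-3:];B2=sorted(b2,key=lambda b:b[0])[-3:]
for a,b in zip(B1,B2): print('bay tri',tri([ray(s,a),ray(w,b)]))
print('port',tri([ray(s,p1[0]),ray(w,p2[0])]),'post',tri([ray(s,c1[0]),ray(w,c2[0])]))
print('cross',np.round(x1),np.round(x2))
print('cross tri',tri([ray(s,min(x1,key=lambda p:np.hypot(p[0]-324,p[1]-250))),ray(w,min(x2,key=lambda p:np.hypot(p[0]-367,p[1]-211)))]))
for a in k: print('cube',np.round(a),atz(s,a,0))
print('tray',atz(s,tr[0],0))
for b,n in zip(by,'LSF'): print(n,[atz(s,a,0) for a in b[:2]])
E
```

```text
bay [338.3 243.4] [ 0.5292 -0.2281  0.015 ]
bay [363.4 256.5] [ 0.5341 -0.3391  0.015 ]
bay [370.5 265.5] [ 0.5131 -0.3865  0.015 ]
bay [382.8 273.3] [ 0.5101 -0.4397  0.015 ]
bay side [362.8 194.5] [ 0.5218 -0.3407  0.015 ]
bay side [374.7 184.8] [ 0.5225 -0.4194  0.015 ]
bay side [380.4 181. ] [ 0.5195 -0.4543  0.015 ]
bay tri (array([ 0.5249, -0.3418,  0.0181]), [4.4, 4.4])
bay tri (array([ 0.5038, -0.4006,  0.0356]), [9.0, 9.0])
bay tri (array([ 0.5096, -0.4449,  0.0232]), [6.0, 6.0])
port (array([ 0.4768, -0.2778,  0.0719]), [3.6, 3.6]) post (array([ 0.265 , -0.0773,  0.3702]), [123.5, 123.5])
cross [[372. 265.]
 [323. 253.]
 [421. 305.]
 [336. 242.]] [[367. 213.]
 [414. 207.]
 [413. 168.]
 [363. 191.]]
cross tri (array([ 0.4219, -0.2597,  0.0523]), [4.7, 4.7])
cube [271. 231.] [0.4256 0.0168 0.    ]
cube [361. 209.] [ 0.7889 -0.1219  0.    ]
cube [312. 227.] [ 0.553  -0.0705  0.    ]
cube [289. 238.] [ 0.4404 -0.0648  0.    ]
cube [306. 242.] [ 0.47   -0.1255  0.    ]
tray [0.4532 0.4025 0.    ]
L [array([ 0.5264, -0.4214,  0.    ]), array([ 0.6382, -0.0794,  0.    ])]
S [array([ 0.3263, -0.4784,  0.    ]), array([0.4567, 0.4016, 0.    ])]
F [array([0.3341, 0.2007, 0.    ]), array([ 0.6345, -0.0758,  0.    ])]
```

Candidates in the scene picture: the cubes are amber (270,224), green (289,231) and blue on a white body (307,237). The turquoise (311,219) and pink (360,205) ones are look-alikes to leave alone. The plug is the larger red one in the blue port, with its cross at (324,251). The smaller red one lying at (422,304) is a decoy. I'm moving in front of the microscope now to look from close by.

```bash
python3 -m handwheel '[[1,-22,-26,-14,0],[1,-22,-26,-14,0],[1,-22,-26,-14,0],[1,-22,-26,-14,0],[1,-22,-26,-14,0]]'
python3 -m handwheel '[[1,-22,-26,-14,0],[1,-22,-26,-14,0],[1,-22,-27,-3,0],[1,-22,-27,-3,0]]'
python3 -m handwheel '[[1,-22,-27,-3,0],[1,-22,-27,-3,0],[1,-22,-27,-3,0],[1,-22,-27,-3,0]]'
```

```text
time_s: 3.32
position: [0.3073, 0.4619, 0.3019]
orientation: [0.192, 0.981, 0.0, -0.0]
ft_force: [0.8, 0.1, 0.6]
gripper_width: 0.0256
finger_force: 0.0
time_s: 3.65
position: [0.3491, 0.3307, 0.3362]
orientation: [0.192, 0.981, 0.001, 0.0]
ft_force: [0.9, 0.9, -0.3]
gripper_width: 0.0001
finger_force: 0.0
time_s: 3.98
position: [0.3897, 0.1972, 0.3477]
orientation: [0.192, 0.981, 0.0, 0.0]
ft_force: [1.1, 0.0, -0.1]
gripper_width: -0.0001
finger_force: 0.0
```

```bash
python3 -m handwheel '[[1,-20,-36,0,0],[1,-20,-36,0,0],[1,-20,-36,0,0],[1,-20,-36,0,0]]'
python3 -m handwheel '[[1,-18,-36,-8,0],[1,-18,-36,-8,0],[1,-18,-36,-8,0],[1,-18,-36,-8,0],[1,0,0,0,0]]'
cat > look.py <<'E'
from h import *
import sys
np.set_printoptions(precision=4,suppress=True)
s=snap('wrist',sys.argv[1])
for q in sys.argv[2:]:
    for d in bot.tip_of('wrist',q)[:6]: print(q,np.round(d['point'],1),round(d['score'],2),[np.round(atz(s,d['point'],z)[:2],3).tolist() for z in (0,.015,.075,.15)])
import pickle; pickle.dump(s,open(sys.argv[1].replace('png','pkl'),'wb'))
E
python3 look.py w1.png bay1 cube_a plug_cross plug port_mouth carriage_post
```

```text
time_s: 4.32
position: [0.4092, 0.0334, 0.3475]
orientation: [0.192, 0.981, 0.0, 0.0]
ft_force: [2.0, 0.5, 0.3]
gripper_width: -0.0
finger_force: 0.0
time_s: 4.73
position: [0.4219, -0.1322, 0.3811]
orientation: [0.196, 0.981, 0.001, 0.002]
ft_force: [0.1, 0.6, -1.1]
gripper_width: 0.0
finger_force: 0.0
bay1 [191.7 267.2] 0.97 [[0.522, -0.399], [0.517, -0.39], [0.497, -0.356], [0.473, -0.314]]
bay1 [162.4 277.2] 0.75 [[0.52, -0.452], [0.515, -0.442], [0.495, -0.402], [0.471, -0.352]]
bay1 [223.2 261.6] 0.72 [[0.533, -0.347], [0.528, -0.34], [0.507, -0.312], [0.48, -0.277]]
cube_a [372.  143.5] 0.95 [[0.446, -0.058], [0.444, -0.059], [0.433, -0.065], [0.419, -0.071]]
cube_a [416.1 108.2] 0.84 [[0.423, 0.017], [0.421, 0.013], [0.413, -0.0], [0.403, -0.017]]
cube_a [394.6 207.3] 0.81 [[0.552, -0.06], [0.546, -0.061], [0.523, -0.066], [0.494, -0.072]]
cube_a [160.8 276.1] 0.63 [[0.517, -0.453], [0.512, -0.443], [0.493, -0.403], [0.469, -0.353]]
cube_a [ 83.4 177.7] 0.49 [[0.327, -0.477], [0.328, -0.466], [0.331, -0.423], [0.334, -0.369]]
plug_cross [226.9 186.7] 0.98 [[0.423, -0.284], [0.421, -0.279], [0.413, -0.258], [0.402, -0.232]]
plug_cross [ 46.1 292.6] 0.74 [[0.47, -0.646], [0.467, -0.63], [0.453, -0.568], [0.436, -0.49]]
plug_cross [232.5 200.1] 0.29 [[0.445, -0.286], [0.443, -0.28], [0.432, -0.259], [0.418, -0.233]]
plug [231.5 202.6] 0.95 [[0.448, -0.289], [0.445, -0.284], [0.434, -0.262], [0.42, -0.235]]
plug [ 60.6 291.4] 0.88 [[0.477, -0.622], [0.474, -0.607], [0.459, -0.548], [0.441, -0.473]]
plug [234.1 216.9] 0.62 [[0.471, -0.296], [0.467, -0.29], [0.453, -0.268], [0.436, -0.24]]
port_mouth [235.8 219.6] 0.63 [[0.476, -0.295], [0.472, -0.29], [0.458, -0.268], [0.44, -0.24]]
port_mouth [418.  106.5] 0.31 [[0.422, 0.02], [0.42, 0.017], [0.412, 0.002], [0.402, -0.015]]
carriage_post [250.5 275.2] 0.84 [[0.572, -0.317], [0.566, -0.31], [0.54, -0.286], [0.508, -0.255]]
```

View pics/w1.png

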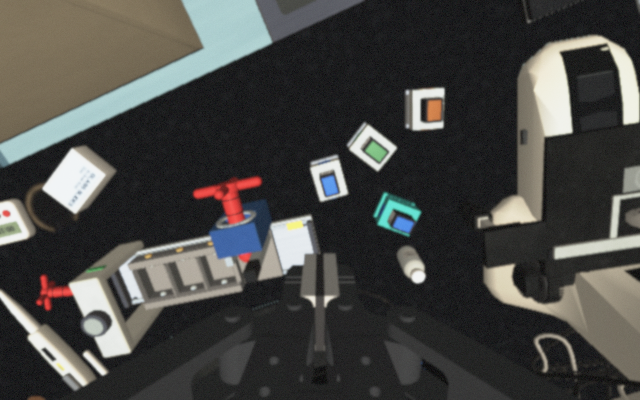

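```bash
python3 -m handwheel '[[1,-26,-32,0,0],[1,-26,-32,0,0],[1,-26,-32,0,0],[1,-26,-32,0,0],[1,0,0,0,-0.105]]'
python3 -m handwheel '[[1,0,0,0,-0.105],[1,0,0,0,0],[1,0,0,0,0]]'
python3 look.py w2.png bay1 plug_cross plug port_mouth carriage_post plug_tip filter_unit
python3 -m handwheel '[[1,0,35,0,0],[1,0,35,0,0],[1,0,0,0,0],[1,0,0,0,0]]'
python3 look.py w3.png bay1 plug_cross plug port_mouth carriage_post plug_tip filter_unit
```

```text
time_s: 5.5
position: [0.4701, -0.2804, 0.3772]
orientation: [0.142, 0.99, -0.004, -0.003]
ft_force: [-0.7, 1.1, -0.2]
gripper_width: -0.0001
finger_force: 0.0
time_s: 5.75
position: [0.4686, -0.2763, 0.3791]
orientation: [0.089, 0.996, 0.0, -0.001]
ft_force: [-0.1, 0.2, -0.7]
gripper_width: -0.0001
finger_force: 0.0
bay1 [215.6 199.6] 0.83 [[0.517, -0.446], [0.513, -0.44], [0.499, -0.419], [0.481, -0.393]]
bay1 [283.6 195.9] 0.83 [[0.529, -0.342], [0.526, -0.34], [0.51, -0.331], [0.49, -0.319]]
bay1 [249.1 197.5] 0.62 [[0.523, -0.394], [0.519, -0.391], [0.504, -0.375], [0.485, -0.356]]
plug_cross [ 84.9 190.9] 0.94 [[0.468, -0.637], [0.466, -0.626], [0.457, -0.583], [0.447, -0.529]]
plug_cross [325.8 111.6] 0.69 [[0.418, -0.257], [0.418, -0.257], [0.415, -0.258], [0.411, -0.259]]
plug [ 98.7 191. ] 0.79 [[0.472, -0.616], [0.47, -0.606], [0.461, -0.565], [0.449, -0.514]]
plug [324.9 129.5] 0.56 [[0.443, -0.263], [0.441, -0.263], [0.436, -0.263], [0.429, -0.263]]
port_mouth [323.3 144.6] 0.65 [[0.464, -0.269], [0.462, -0.269], [0.454, -0.268], [0.443, -0.267]]
carriage_post [344.6 200
[... 1174 characters left out ...]
 [0.431, -0.248]]
plug [ 46.8 193.3] 0.74 [[0.477, -0.624], [0.475, -0.612], [0.467, -0.562], [0.457, -0.5]]
port_mouth [266.3 144.1] 0.73 [[0.462, -0.28], [0.46, -0.277], [0.454, -0.267], [0.446, -0.255]]
port_mouth [276.4 202.4] 0.62 [[0.552, -0.284], [0.547, -0.281], [0.531, -0.271], [0.51, -0.257]]
carriage_post [278.1 199.1] 0.61 [[0.547, -0.28], [0.543, -0.278], [0.527, -0.267], [0.506, -0.255]]
carriage_post [106.   71.3] 0.41 [[0.327, -0.475], [0.329, -0.467], [0.338, -0.435], [0.349, -0.394]]
plug_tip [271.2 197.5] 0.89 [[0.542, -0.29], [0.539, -0.287], [0.523, -0.276], [0.503, -0.262]]
filter_unit [421.8 228.7] 0.15 [[0.633, -0.068], [0.627, -0.071], [0.6, -0.086], [0.568, -0.104]]
```

View pics/w2.png

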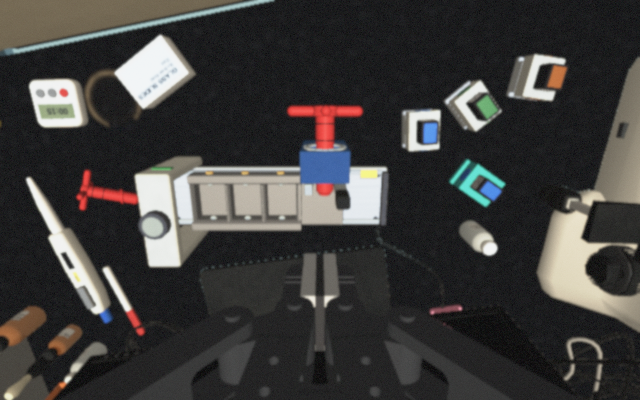

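```bash
python3 -m handwheel '[[1,10,-15,37,0],[1,10,-15,37,0],[1,10,-15,37,0],[1,10,-15,37,0],[1,10,-15,37,0]]'
python3 -m handwheel '[[1,10,-15,37,0],[1,0,0,0,0],[1,0,0,0,0]]'
python3 look.py w4.png plug_cross plug port_mouth carriage_post plug_tip
```

```text
time_s: 7.3
position: [0.4173, -0.2736, 0.1929]
orientation: [0.088, 0.996, 0.0, -0.0]
ft_force: [2.7, 0.0, 0.2]
gripper_width: 0.0
finger_force: 0.0
time_s: 7.55
position: [0.4037, -0.2869, 0.1563]
orientation: [0.09, 0.996, 0.0, -0.002]
ft_force: [0.2, 0.5, 0.4]
gripper_width: -0.0
finger_force: 0.0
plug_cross [364.8 221.5] 0.75 [[0.442, -0.252], [0.436, -0.253], [0.414, -0.258], [0.385, -0.263]]
plug [362.2 253.8] 0.87 [[0.473, -0.259], [0.466, -0.26], [0.437, -0.263], [0.4, -0.266]]
plug [356.9 283.3] 0.59 [[0.502, -0.269], [0.493, -0.269], [0.458, -0.27], [0.415, -0.271]]
port_mouth [583.8 191.2] 0.54 [[0.449, -0.061], [0.442, -0.072], [0.418, -0.114], [0.388, -0.168]]
carriage_post [572.5 366.2] 0.48 [[0.635, -0.066], [0.62, -0.077], [0.558, -0.118], [0.481, -0.17]]
```

View pics/w4.png

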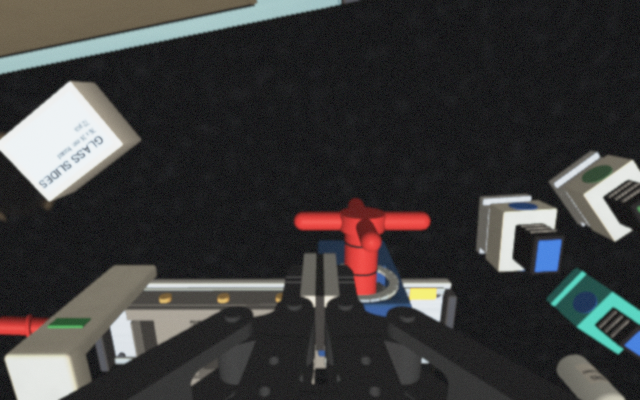

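```bash
python3 -m handwheel '[[1,-5,6,30,0],[1,0,0,39,0],[1,0,0,0,0]]'
python3 -m handwheel '[[1,0.5,8,-6,0],[1,0.5,8.5,-6,0],[1,0.5,10.5,-2,0],[1,0.5,10,3,0],[1,0.5,7,8,0]]'
python3 -m handwheel '[[1,0.5,5,9,0],[1,0.5,0,7,0],[1,0.5,-2,7,0],[1,0,0,0,0]]'
python3 -m handwheel '[[1,0,17,-8,0],[1,0,0,-30,0],[1,0,0,-30,0],[1,0,-30,0,0],[1,0,-30,0,0]]'
python3 look.py w5.png plug_cross plug plug_tip
```

```text
time_s: 8.1
position: [0.4105, -0.2784, 0.0846]
orientation: [0.087, 0.996, 0.001, -0.003]
ft_force: [-2.6, 2.2, -1.2]
gripper_width: -0.0001
finger_force: 0.0
time_s: 8.52
position: [0.4182, -0.2361, 0.093]
orientation: [0.088, 0.996, 0.0, 0.001]
ft_force: [0.2, -0.2, 1.0]
gripper_width: 0.0003
finger_force: 0.6
time_s: 8.85
position: [0.4185, -0.2331, 0.0686]
orientation: [0.087, 0.996, 0.001, 0.001]
ft_force: [7.7, 15.2, 32.1]
gripper_width: -0.0005
finger_force: 18.2
time_s: 9.27
position: [0.4108, -0.2743, 0.1371]
orientation: [0.084, 0.996, 0.001, 0.001]
ft_force: [-0.1, -0.3, -0.4]
gripper_width: 0.0002
finger_force: 0.0
plug_cross [344.  211.7] 0.58 [[0.431, -0.256], [0.426, -0.257], [0.405, -0.258], [0.379, -0.259]]
plug [344.3 252.7] 0.88 [[0.468, -0.262], [0.461, -0.262], [0.432, -0.262], [0.396, -0.261]]
plug_tip [ 47.1 133.5] 0.55 [[0.329, -0.473], [0.329, -0.462], [0.331, -0.416], [0.332, -0.359]]
```

View pics/w5.png

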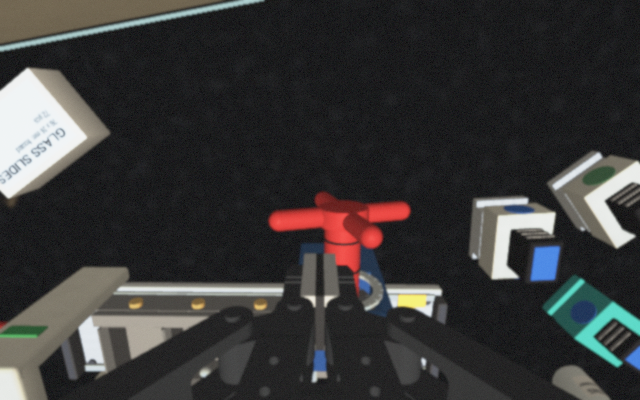

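```bash
python3 -m handwheel '[[1,1,1,20,0],[1,1,1,19,0],[1,0,0,0,0]]'
python3 -m handwheel '[[1,0.5,10,-4,0],[1,0.5,11,-1,0],[1,0.5,10,3,0],[1,0.5,7,8,0],[1,0.5,5,9,0]]'
python3 -m handwheel '[[1,0.5,0,4,0],[1,0,0,3,0],[1,0,0,0,0]]'
python3 -m handwheel '[[1,0,16,-1,0],[1,0,0,-30,0],[1,0,0,-30,0],[1,0,-30,0,0],[1,0,-30,0,0]]'
python3 look.py w6.png plug_cross plug
```

```text
time_s: 9.72
position: [0.4052, -0.2722, 0.0946]
orientation: [0.088, 0.996, 0.001, -0.003]
ft_force: [-1.0, 1.4, -1.1]
gripper_width: 0.0003
finger_force: 0.0
time_s: 10.13
position: [0.4124, -0.2298, 0.0821]
orientation: [0.087, 0.996, 0.0, 0.0]
ft_force: [1.9, -1.0, 1.2]
gripper_width: 0.0001
finger_force: 0.5
time_s: 10.38
position: [0.4109, -0.231, 0.0748]
orientation: [0.088, 0.996, 0.0, -0.001]
ft_force: [-0.0, 1.0, 1.6]
gripper_width: -0.0
finger_force: 0.6
time_s: 10.8
position: [0.4064, -0.2726, 0.1379]
orientation: [0.084, 0.996, 0.0, 0.001]
ft_force: [0.1, 1.3, 0.0]
gripper_width: -0.0001
finger_force: 0.0
plug_cross [340.8 216.6] 0.66 [[0.431, -0.258], [0.425, -0.258], [0.404, -0.258], [0.377, -0.259]]
plug [342.9 252.5] 0.81 [[0.463, -0.261], [0.456, -0.261], [0.428, -0.261], [0.392, -0.26]]
```

```bash
python3 -m handwheel '[[1,1,0,20,0],[1,1,0,19,0],[1,0,0,0,0]]'
python3 -m handwheel '[[1,0.5,10,-4,0],[1,0.5,11,-1,0],[1,0.5,10,3,0],[1,0.5,7,8,0],[1,0.5,5,9,0]]'
python3 -m handwheel '[[1,0.5,0,4,0],[1,0,0,3,0],[1,0,0,0,0]]'
python3 -m handwheel '[[1,0,17,-1,0],[1,0,0,-30,0],[1,0,0,-30,0],[1,0,-30,0,0],[1,0,-30,0,0]]'
python3 look.py w7.png plug_cross plug
```

```text
time_s: 11.2
position: [0.4001, -0.2729, 0.0951]
orientation: [0.088, 0.996, 0.001, -0.002]
ft_force: [-1.2, 0.8, -0.5]
gripper_width: -0.0001
finger_force: 0.0
time_s: 11.62
position: [0.4073, -0.2301, 0.0822]
orientation: [0.087, 0.996, 0.0, 0.0]
ft_force: [0.4, -0.5, 1.0]
gripper_width: 0.0
finger_force: 0.7
time_s: 11.87
position: [0.4058, -0.2311, 0.0748]
orientation: [0.088, 0.996, 0.0, -0.001]
ft_force: [-0.6, 0.2, 1.3]
gripper_width: -0.0
finger_force: 0.7
time_s: 12.28
position: [0.4016, -0.2715, 0.1379]
orientation: [0.084, 0.996, 0.001, 0.001]
ft_force: [0.1, -0.5, 0.4]
gripper_width: 0.0003
finger_force: 0.0
plug_cross [341.3 219.1] 0.63 [[0.428, -0.257], [0.423, -0.257], [0.401, -0.257], [0.373, -0.258]]
plug [340.2 253.7] 0.86 [[0.459, -0.263], [0.452, -0.262], [0.423, -0.261], [0.388, -0.26]]
plug [487.5 234.7] 0.24 [[0.463, -0.137], [0.455, -0.143], [0.426, -0.169], [0.389, -0.202]]
```

View pics/w7.png

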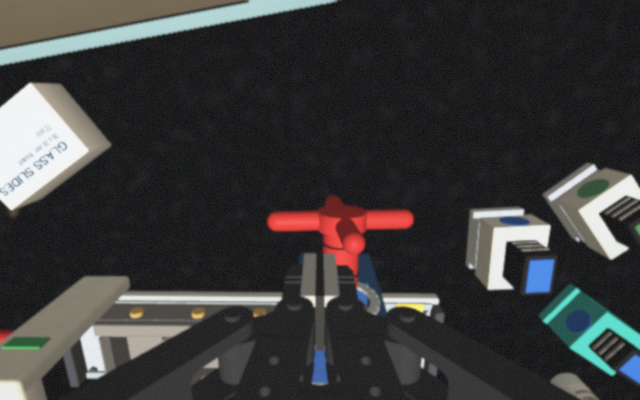

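```bash
python3 -m handwheel '[[1,1,-1,20,0],[1,1,-1,19,0],[1,0,0,0,0]]'
python3 -m handwheel '[[1,0.5,11,-4,0],[1,0.5,11,-1,0],[1,0.5,10,3,0],[1,0.5,7,8,0],[1,0.5,5,9,0]]'
python3 -m handwheel '[[1,0.5,0,5,0],[1,0,-1,6,0],[1,0,0,0,0]]'
python3 -m handwheel '[[1,0,18,-4,0],[1,0,0,-30,0],[1,0,0,-30,0],[0.4,0,-20,-10,0],[0.4,0,-18,0,0]]'
python3 look.py w8.png plug_cross plug
```

```text
time_s: 12.68
position: [0.3948, -0.2741, 0.0951]
orientation: [0.088, 0.996, 0.001, -0.002]
ft_force: [-0.9, 0.2, -0.5]
gripper_width: 0.0001
finger_force: 0.0
time_s: 13.1
position: [0.4023, -0.2301, 0.0823]
orientation: [0.087, 0.996, 0.0, 0.0]
ft_force: [0.5, -1.3, 1.3]
gripper_width: -0.0
finger_force: 0.7
time_s: 13.35
position: [0.4007, -0.2316, 0.0708]
orientation: [0.088, 0.996, 0.001, -0.001]
ft_force: [-3.1, 11.5, 22.9]
gripper_width: 0.0001
finger_force: 11.9
time_s: 13.77
position: [0.3991, -0.2519, 0.1472]
orientation: [0.086, 0.996, 0.0, 0.001]
ft_force: [0.1, 0.0, -0.2]
gripper_width: 0.0233
finger_force: 0.0
plug_cross [313.3 215.8] 0.83 [[0.422, -0.261], [0.417, -0.26], [0.396, -0.255], [0.371, -0.249]]
plug [311.5 250.5] 0.73 [[0.454, -0.268], [0.447, -0.267], [0.42, -0.26], [0.386, -0.253]]
```

View pics/w8.png

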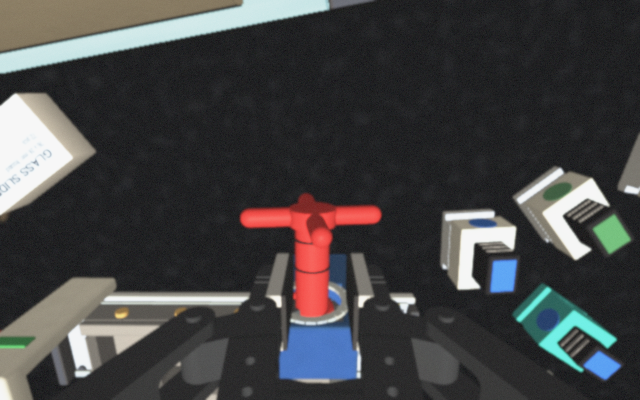

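```bash
python3 -m handwheel '[[0.3,0,0,0,0],[0.3,0,0,0,0]]'
cat > d.py <<'E'
from h import *
import sys
# tool-frame delta (mm, rad) to world target x y z [psi deg of tool x]
t=[float(v) for v in sys.argv[1:]]
st=bot.get_state(); M=R.from_quat(st['orientation']).as_matrix()
d=M.T@(np.array(t[:3])-st['position'])*1000
psi=np.degrees(np.arctan2(M[1,0],M[0,0]))
print('d',d.round(1),'psi',round(psi,1),'turn',round(np.radians((psi-t[3]+180)%360-180),3) if len(t)>3 else '', st['position'].round(4),st['joints'].round(2))
E
python3 d.py .4195 -.2610 .057 170.2
```

```text
time_s: 14.08
position: [0.3972, -0.2515, 0.1449]
orientation: [0.088, 0.996, 0.0, -0.001]
ft_force: [0.4, -0.2, 0.4]
gripper_width: 0.0598
finger_force: 0.0
d [-23.8  -5.5  87.9] psi 169.9 turn -0.006 [ 0.3972 -0.2515  0.1449] [-0.42  0.33  1.02  2.18 -0.38  0.83  2.23]
```

```bash
python3 -m handwheel '[[0.3,-12,-3,0,0],[0.3,-12,-2.5,0,0],[0.3,0,0,30,0],[0.3,0,0,30,0],[0.3,0,0,28,0]]' 40
python3 -m handwheel '[[0.3,0,0,0,0],[1,0,0,0,0],[1,0,0,0,0],[1,0,0,0,0],[1,0,0,0,0]]' 40
python3 -m handwheel '[[1,0,0,0,0],[1,0,0,0,0],[1,0,0,0,0]]' 40
python3 d.py .4195 -.2610 .057 170.2
```

```text
time_s: 14.5
position: [0.4201, -0.2607, 0.0557]
orientation: [0.088, 0.996, 0.0, -0.001]
ft_force: [0.2, 0.5, -0.3]
gripper_width: 0.0598
finger_force: 0.0
time_s: 14.92
position: [0.421, -0.2615, 0.0588]
orientation: [0.088, 0.996, 0.0, 0.001]
ft_force: [0.1, 0.1, 3.7]
gripper_width: 0.0214
finger_force: 39.1
time_s: 15.17
position: [0.421, -0.2615, 0.0584]
orientation: [0.088, 0.996, 0.0, 0.001]
ft_force: [0.5, 1.1, 8.7]
gripper_width: 0.0213
finger_force: 39.7
d [1.5 0.2 1.4] psi 169.9 turn -0.005 [ 0.421  -0.2615  0.0584] [-0.22  0.51  0.81  2.18 -0.6   0.68  2.4 ]
```

```bash
python3 -m handwheel '[[1,4,0,0,0],[1,4,0,0,0],[1,4,0,0,0],[1,0,0,0,0]]' 50
python3 d.py .4195 -.2610 .057 170.2
```

```text
time_s: 15.5
position: [0.4073, -0.2589, 0.0576]
orientation: [0.088, 0.996, 0.001, -0.001]
ft_force: [-1.5, 0.9, 1.7]
gripper_width: 0.0211
finger_force: 48.9
d [-12.4   0.1   0.5] psi 169.9 turn -0.006 [ 0.4073 -0.2589  0.0576] [-0.22  0.5   0.82  2.21 -0.59  0.67  2.41]
```

```bash
python3 -m handwheel '[[1,10,0,0,0],[1,10,0,0,0],[1,10,0,0,0],[1,10,0,0,0],[1,0,0,0,0]]' 60
python3 d.py .366 -.2520 .057 170.2; python3 look.py w9.png plug plug_tip port_mouth
```

```text
time_s: 15.92
position: [0.3662, -0.2516, 0.0573]
orientation: [0.089, 0.996, 0.001, -0.001]
ft_force: [0.2, -0.8, -1.8]
gripper_width: 0.0207
finger_force: 60.0
d [ 0.2 -0.5  0.3] psi 169.8 turn -0.007 [ 0.3662 -0.2516  0.0573] [-0.23  0.44  0.84  2.29 -0.57  0.63  2.43]
plug [317.9 285.1] 0.89 [[0.404, -0.259], [0.396, -0.257], [0.362, -0.251], [0.319, -0.243]]
plug_tip [517.1 334.1] 0.47 [[0.464, -0.136], [0.451, -0.143], [0.399, -0.174], [0.334, -0.213]]
```

View pics/w9.png

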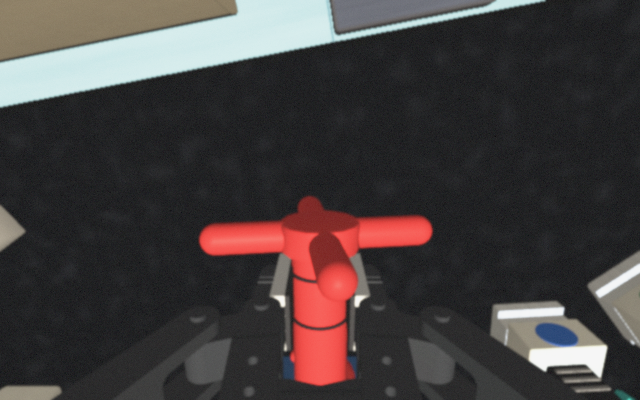

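```bash
python3 -m handwheel '[[1,6,0,0,0],[1,0,0,-20,0],[1,0,0,-35,0],[1,0,0,-30,0.12],[1,0,0,-20,0.12]]' 60
python3 -m handwheel '[[1,0,0,-20,0.12],[1,0,0,-20,0.12],[1,0,0,-20,0.12],[1,0,0,-20,0.12],[1,0,0,-15,0.12]]'
python3 -m handwheel '[[1,0,0,0,0.12],[1,0,0,0,0.12],[1,0,0,0,0.12],[1,0,0,0,0.12],[1,0,0,0,0]]'
python3 d.py .41 0 .30 90
```

```text
time_s: 16.53
position: [0.3628, -0.252, 0.1643]
orientation: [0.21, 0.978, 0.001, -0.0]
ft_force: [1.6, 0.9, -0.7]
gripper_width: 0.0207
finger_force: 60.0
time_s: 16.95
position: [0.3624, -0.2482, 0.2347]
orientation: [0.417, 0.909, 0.002, -0.003]
ft_force: [-0.2, 0.9, -2.9]
gripper_width: 0.0208
finger_force: 60.1
time_s: 17.37
position: [0.3622, -0.2479, 0.2342]
orientation: [0.622, 0.783, 0.002, -0.004]
ft_force: [-0.4, 0.6, -2.9]
gripper_width: 0.0209
finger_force: 60.2
d [231.2 102.3 -64.1] psi 103.0 turn 0.227 [ 0.3622 -0.2479  0.2342] [-0.77 -0.03  1.25  2.14  0.03  1.02  0.69]
```

```bash
python3 -m handwheel '[[1,30,8,-5,0.11],[1,30,8,-5,0.11],[1,34,8,-5,0],[1,34,8,-5,0],[1,34,8,-5,0]]'
python3 -m handwheel '[[1,34,8,-5,0],[1,34,0,-5,0],[1,0,0,0,0]]'
python3 d.py .41 .12 .28 90
```

```text
time_s: 17.78
position: [0.3795, -0.1017, 0.2566]
orientation: [0.673, 0.74, 0.002, -0.006]
ft_force: [0.9, 0.0, -2.0]
gripper_width: 0.0205
finger_force: 60.1
time_s: 18.03
position: [0.3817, -0.0297, 0.2675]
orientation: [0.67, 0.742, 0.002, -0.006]
ft_force: [0.9, -0.2, -2.0]
gripper_width: 0.0207
finger_force: 60.1
d [146.2  43.3 -11. ] psi 95.8 turn 0.101 [ 0.3817 -0.0297  0.2675] [-0.85 -0.21  0.68  2.19  0.13  1.12 -0.13]
```

```bash
python3 -m handwheel '[[1,37,4,0,0],[1,37,4,0,0],[1,37,4,0,0],[1,37,4,0,0],[1,37,0,0,0]]'
python3 -m handwheel '[[1,37,0,0,0],[1,37,0,0,0],[1,37,2,0,0],[1,37,4,0,0],[1,37,4,0,0]]'
python3 -m handwheel '[[1,30,20,-5,0],[1,0,30,-5,0],[1,0,0,0,0]]'
python3 d.py .453 .40 .28 90
python3 look.py w10.png parts_tray
```

```text
time_s: 18.45
position: [0.3808, 0.1527, 0.269]
orientation: [0.673, 0.74, 0.002, -0.007]
ft_force: [0.6, -0.4, -1.4]
gripper_width: 0.021
finger_force: 60.1
time_s: 18.87
position: [0.3736, 0.3378, 0.2709]
orientation: [0.672, 0.74, 0.001, -0.007]
ft_force: [1.3, -0.2, -1.2]
gripper_width: 0.0207
finger_force: 60.1
time_s: 19.12
position: [0.4248, 0.372, 0.2811]
orientation: [0.672, 0.74, 0.002, -0.005]
ft_force: [-1.8, -1.9, -2.6]
gripper_width: 0.0205
finger_force: 60.1
d [25.1 30.8  1.3] psi 95.5 turn 0.096 [0.4248 0.372  0.2811] [-1.11  0.2   0.34  1.82 -0.09  1.13 -0.65]
parts_tray [344.  132.9] 0.58 [[0.448, 0.41], [0.447, 0.411], [0.443, 0.416], [0.437, 0.423]]
```

View pics/w10.png

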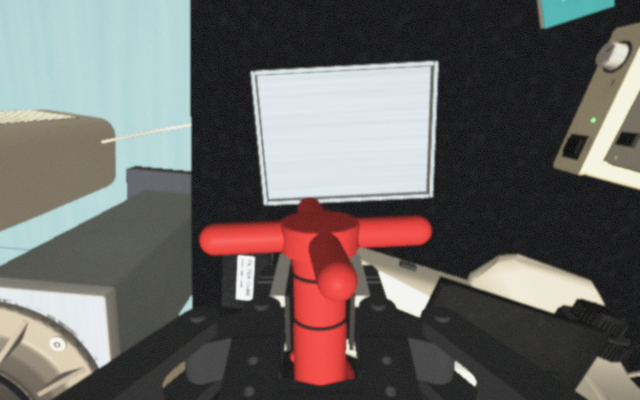

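```bash
python3 - <<'E'
from h import *
import pickle
s=pickle.load(open('w10.pkl','rb'))
P=[atz(s,p,.02) for p in [(252,72),(437,63),(432,197),(265,203)]]
print(np.round(P,3),np.mean(P,0)); 
st=bot.get_state();print(proj(s,[.43,.44,.02]))
E
```

```text
[[0.342 0.466 0.02 ]
 [0.536 0.493 0.02 ]
 [0.558 0.348 0.02 ]
 [0.363 0.321 0.02 ]] [0.44980257 0.40699103 0.02      ]
[331.81421497 105.11705626]
```

```bash
python3 -m handwheel '[[1,10,8,0,-0.12],[1,10,8,0,-0.12],[1,0,0,0,-0.12],[1,0,0,0,-0.12],[1,0,0,0,-0.12]]'
python3 -m handwheel '[[1,0,0,0,-0.12],[1,0,0,0,-0.12],[1,0,0,0,-0.12],[1,0,0,0,-0.12],[1,0,0,0,-0.12]]'
python3 -m handwheel '[[1,0,0,0,-0.12],[1,0,0,0,-0.12],[1,0,0,0,-0.12],[1,0,0,0,-0.05],[1,0,0,0,0]]'
python3 d.py .425 .4035 .036 188
```

```text
time_s: 19.63
position: [0.4331, 0.3923, 0.2811]
orientation: [0.422, 0.907, 0.003, -0.006]
ft_force: [-0.8, 0.4, -2.4]
gripper_width: 0.0208
finger_force: 60.1
time_s: 20.05
position: [0.4331, 0.3921, 0.2812]
orientation: [0.135, 0.991, 0.005, -0.005]
ft_force: [-0.5, -0.7, -1.5]
gripper_width: 0.0209
finger_force: 60.1
time_s: 20.47
position: [0.4332, 0.3922, 0.2813]
orientation: [-0.068, 0.998, 0.006, -0.004]
ft_force: [-0.0, -0.8, -2.3]
gripper_width: 0.0207
finger_force: 60.1
d [  5.    9.4 245.4] psi -172.2 turn -0.004 [0.4332 0.3922 0.2813] [-0.93  0.24  0.11  1.76 -0.04  1.14  0.9 ]
```

```bash
python3 -m handwheel '[[1,2,4,41,0],[1,2,4,41,0],[1,1,1,41,0],[1,0,0,41,0],[1,0,0,35,0]]'
python3 -m handwheel '[[1,0,0,15,0],[1,0,0,10,0],[1,0,0,8,0],[1,0,0,5,0],[1,0,0,0,0]]'
python3 -m handwheel '[[1,0,0,4,0],[1,0,0,0,0]]'
python3 d.py .425 .4035 .036 188
```

```text
time_s: 20.88
position: [0.4251, 0.4025, 0.0803]
orientation: [-0.065, 0.998, 0.005, -0.004]
ft_force: [0.4, 0.2, -1.7]
gripper_width: 0.021
finger_force: 60.2
time_s: 21.3
position: [0.426, 0.4037, 0.0446]
orientation: [-0.065, 0.998, 0.006, -0.003]
ft_force: [-0.3, 0.4, -2.2]
gripper_width: 0.0204
finger_force: 60.1
time_s: 21.47
position: [0.4262, 0.404, 0.0411]
orientation: [-0.065, 0.998, 0.006, -0.003]
ft_force: [-0.1, -0.0, -0.9]
gripper_width: 0.0208
finger_force: 60.1
d [ 1.2 -0.4  5.1] psi -172.5 turn -0.009 [0.4262 0.404  0.0411] [-0.92  0.52  0.07  1.95 -0.08  0.67  0.91]
```

```bash
python3 -m handwheel '[[1,0,0,3,0],[1,0,0,2,0],[1,0,0,2,0],[1,0,0,0,0]]'
python3 -m handwheel '[[0.75,0,0,0,0],[0.7,0,0,0,0],[0.5,0,0,0,0],[0.3,0,0,0,0],[0.1,0,0,0,0]]'
python3 -m handwheel '[[0.1,0,0,0,0],[0.1,0,0,-20,0],[0.1,0,0,-35,0],[0.1,0,0,-35,0],[0.1,0,0,-35,0]]'
python3 -m handwheel '[[0.1,0,0,-35,0],[0.1,0,0,-35,0],[0.1,0,0,-35,0],[0.1,0,0,0,0]]'
python3 look.py w11.png parts_tray plug plug_tip plug_cross
```

```text
time_s: 21.8
position: [0.4281, 0.4051, 0.0353]
orientation: [-0.065, 0.998, 0.007, -0.001]
ft_force: [4.4, 0.4, 16.8]
gripper_width: 0.021
finger_force: 63.0
time_s: 22.22
position: [0.4257, 0.4037, 0.0335]
orientation: [-0.065, 0.998, 0.006, -0.003]
ft_force: [-0.4, 0.9, -0.4]
gripper_width: 0.061
finger_force: 0.1
time_s: 22.63
position: [0.4265, 0.4019, 0.1597]
orientation: [-0.065, 0.998, 0.005, -0.004]
ft_force: [1.0, 1.0, 0.0]
gripper_width: 0.0771
finger_force: 0.0
time_s: 22.97
position: [0.4295, 0.4028, 0.2704]
orientation: [-0.065, 0.998, 0.009, -0.0]
ft_force: [0.7, 1.1, 0.3]
gripper_width: 0.0771
finger_force: 0.0
parts_tray [315.7 179.8] 0.85 [[0.451, 0.407], [0.447, 0.406], [0.433, 0.404], [0.415, 0.401]]
plug [344.5 163.5] 0.85 [[0.427, 0.438], [0.424, 0.436], [0.414, 0.429], [0.4, 0.421]]
plug [312.8 181.6] 0.46 [[0.453, 0.404], [0.45, 0.403], [0.435, 0.401], [0.417, 0.399]]
plug_tip [326.6 224.9] 0.65 [[0.506, 0.427], [0.5, 0.426], [0.478, 0.421], [0.45, 0.414]]
plug_cross [349.7 142. ] 0.87 [[0.401, 0.44], [0.4, 0.438], [0.393, 0.431], [0.384, 0.422]]
```

View pics/w11.png

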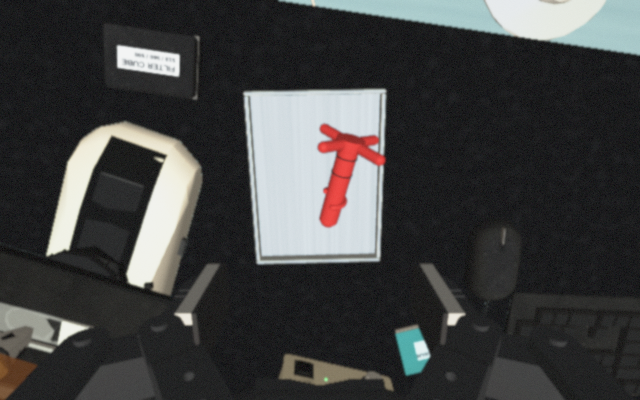

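```bash
python3 - <<'E'
from h import *
import pickle
s=pickle.load(open('w11.pkl','rb'))
for p,z in [((383,160),.075),((383,160),.06),((379,139),.012),((379,139),.02),((320,128),.012),((329,226),.015)]: print(p,z,atz(s,p,z).round(3))
P=[atz(s,p,.02) for p in [(245,92),(386,90),(380,261),(257,264)]];print(np.round(P,3),np.mean(P,0).round(3))
c=np.mean(P,0); a=np.radians(8); 
for p,z in [((383,160),.075),((379,139),.012),((379,139),.02),((320,128),.012),((329,226),.015)]:
    d=(atz(s,p,z)-c)[:2]; print(p,z,'tray xy',np.round([d@[np.cos(a),np.sin(a)],d@[-np.sin(a),np.cos(a)]],3))
E
```

```text
(383, 160) 0.075 [0.406 0.465 0.075]
(383, 160) 0.06 [0.408 0.469 0.06 ]
(379, 139) 0.012 [0.393 0.471 0.012]
(379, 139) 0.02 [0.392 0.469 0.02 ]
(320, 128) 0.012 [0.389 0.404 0.012]
(329, 226) 0.015 [0.501 0.429 0.015]
[[0.362 0.32  0.02 ]
 [0.34  0.467 0.02 ]
 [0.537 0.497 0.02 ]
 [0.559 0.348 0.02 ]] [0.45  0.408 0.02 ]
(383, 160) 0.075 tray xy [-0.035  0.063]
(379, 139) 0.012 tray xy [-0.048  0.07 ]
(379, 139) 0.02 tray xy [-0.049  0.068]
(320, 128) 0.012 tray xy [-0.061  0.004]
(329, 226) 0.015 tray xy [0.054 0.013]
```

```bash
python3 -m handwheel '[[0.5,0,0,0,0.09],[0.5,0,0,0,0.09],[0.5,0,0,0,0],[0.5,0,0,0,0]]' 40
python3 d.py .42 .434 .019 177
python3 - <<'E'
from h import *
s=snap('wrist')
for q in ['plug','plug_cross','plug_tip']:
  for z in (.034,.041,.02): print(q,[atz(s,d['point'],z).round(3) for d in bot.tip_of('wrist',q)[:1]])
E
```

```text
time_s: 23.55
position: [0.4273, 0.401, 0.2625]
orientation: [0.023, 1.0, 0.005, -0.004]
ft_force: [0.6, 0.7, 0.1]
gripper_width: 0.0427
finger_force: 0.0
d [  6.6  30.4 243.8] psi 177.3 turn 0.006 [0.4273 0.401  0.2625] [-0.97  0.25  0.13  1.78 -0.05  1.11  0.71]
plug [array([0.422, 0.434, 0.034])]
plug [array([0.421, 0.434, 0.041])]
plug [array([0.425, 0.436, 0.02 ])]
plug_cross [array([0.397, 0.435, 0.034])]
plug_cross [array([0.396, 0.434, 0.041])]
plug_cross [array([0.399, 0.436, 0.02 ])]
plug_tip [array([0.493, 0.424, 0.034])]
plug_tip [array([0.491, 0.424, 0.041])]
plug_tip [array([0.499, 0.425, 0.02 ])]
```

```bash
python3 -m handwheel '[[0.5,2,15,20,0],[0.5,2,15,40,0],[0.5,0,0,40,0],[0.5,0,0,40,0],[0.5,0,0,40,0]]' 40
python3 -m handwheel '[[0.5,0,0,35,0],[0.5,0,0,20,0],[0.5,0,0,8,0],[0.5,0,0,0,0]]' 40
python3 -m handwheel '[[1,0,0,0,0],[1,0,0,0,0],[1,0,0,0,0],[1,0,0,-6,0],[1,0,0,-4,0]]' 40
python3 -m handwheel '[[1,0,-10,0,0],[1,0,-10,0,0],[1,0,-7,0,0],[1,0,0,5,0],[1,0,0,5,0]]' 40
```

```text
time_s: 24.47
position: [0.4237, 0.4332, 0.0834]
orientation: [0.024, 1.0, 0.006, -0.004]
ft_force: [2.0, 1.2, -0.6]
gripper_width: 0.0428
finger_force: 0.0
time_s: 24.8
position: [0.4227, 0.4329, 0.0203]
orientation: [0.025, 1.0, 0.004, -0.005]
ft_force: [-0.9, -0.6, 1.4]
gripper_width: 0.0428
finger_force: 0.0
time_s: 25.22
position: [0.4236, 0.4339, 0.0333]
orientation: [0.025, 1.0, 0.006, -0.004]
ft_force: [0.2, 0.9, -1.4]
gripper_width: 0.0214
finger_force: 39.1
time_s: 25.63
position: [0.4225, 0.4065, 0.0219]
orientation: [0.025, 1.0, 0.006, -0.003]
ft_force: [1.5, 3.9, 42.5]
gripper_width: 0.0214
finger_force: 44.5
```

```bash
python3 -m handwheel '[[1,0,0,-2,0],[0.7,0,0,0,0],[0.5,0,0,0,0],[0.3,0,0,0,0],[0.3,0,0,0,0]]' 40
python3 -m handwheel '[[0.3,0,0,-20,0],[0.3,0,0,-35,0],[0.3,0,0,-41,0],[0.3,0,0,-41,0],[0.3,0,0,-41,0]]'
python3 -m handwheel '[[1,0,0,-41,0],[1,0,0,-30,0],[1,0,0,0,0]]'
python3 - <<'E'
from h import *
s=snap('wrist','w12.png')
for q in ['plug','plug_cross','plug_tip']:
  print(q,[(np.round(d['point']),atz(s,d['point'],.035).round(3)) for d in bot.tip_of('wrist',q)[:1]])
E
python3 d.py .39 .20 .28 177
```

```text
time_s: 26.05
position: [0.4219, 0.4067, 0.0234]
orientation: [0.025, 1.0, 0.005, -0.004]
ft_force: [-0.7, 0.6, -0.0]
gripper_width: 0.059
finger_force: 0.0
time_s: 26.47
position: [0.4231, 0.4043, 0.2035]
orientation: [0.025, 1.0, 0.005, -0.004]
ft_force: [0.8, 1.1, -0.0]
gripper_width: 0.0599
finger_force: 0.0
time_s: 26.72
position: [0.4257, 0.4055, 0.2794]
orientation: [0.025, 1.0, 0.009, -0.001]
ft_force: [0.9, 0.4, -0.8]
gripper_width: 0.0237
finger_force: 0.0
plug [(array([317., 154.]), array([0.411, 0.408, 0.035]))]
plug_cross [(array([318., 129.]), array([0.385, 0.411, 0.035]))]
plug_tip [(array([319., 216.]), array([0.483, 0.407, 0.035]))]
d [  23.4 -204.8  -10.2] psi 177.2 turn 0.003 [0.4234 0.4035 0.2715] [-0.97  0.24  0.13  1.77 -0.05  1.13  0.7 ]
```

View pics/w12.png

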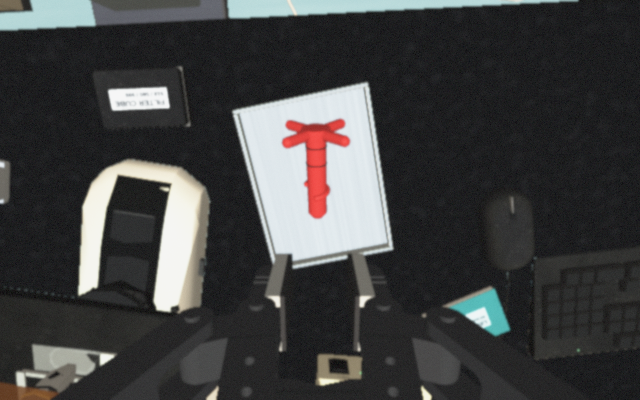

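```bash
python3 -m handwheel '[[1,18,-37,-3,0],[1,18,-37,-3,0],[1,-3,-41,0,0],[1,-3,-41,0,0],[1,-3,-41,0,0]]'
python3 -m handwheel '[[1,-3,-41,0,0],[1,-3,-41,0,0],[1,-3,-41,0,0],[1,-3,-41,0,0],[1,-3,-41,0,0]]'
python3 -m handwheel '[[1,-3,-41,0,0],[1,-3,-41,0,0],[1,-20,-36,0,0.06],[1,-20,-36,0,0.06],[1,0,0,0,0]]'
python3 d.py .47 -.28 .33 170.2
```

```text
time_s: 27.33
position: [0.386, 0.2064, 0.2753]
orientation: [0.024, 1.0, 0.005, -0.005]
ft_force: [1.5, -0.4, 1.6]
gripper_width: -0.0003
finger_force: 0.0
time_s: 27.75
position: [0.3909, 0.0009, 0.2733]
orientation: [0.025, 1.0, 0.005, -0.005]
ft_force: [0.3, 0.1, -0.0]
gripper_width: -0.0003
finger_force: 0.0
time_s: 28.17
position: [0.4289, -0.1601, 0.2716]
orientation: [0.089, 0.996, 0.004, -0.004]
ft_force: [-1.4, 1.1, -1.1]
gripper_width: 0.0001
finger_force: 0.0
d [ -61.2 -110.3  -59.6] psi 169.7 turn -0.008 [ 0.4289 -0.1601  0.2716] [-0.49  0.    0.73  2.05 -0.01  1.1   1.63]
```

```bash
python3 -m handwheel '[[1,-20,-36,-20,0],[1,-20,-36,-20,0],[1,-20,-36,-20,0],[1,0,0,0,0],[1,0,0,0,0]]'
python3 look.py w13.png carriage_post bay1 port_mouth filter_unit cube_a
python3 -m handwheel '[[1,0,36,0,0],[1,0,36,0,0],[1,0,0,0,0],[1,0,0,0,0]]'
python3 look.py w14.png carriage_post bay1 port_mouth filter_unit cube_a
```

```text
time_s: 28.58
position: [0.4655, -0.2626, 0.3246]
orientation: [0.086, 0.996, 0.004, -0.005]
ft_force: [0.0, 0.2, -0.1]
gripper_width: -0.0001
finger_force: 0.0
carriage_post [333.1 227.3] 0.68 [[0.566, -0.258], [0.561, -0.258], [0.538, -0.257], [0.51, -0.255]]
bay1 [193.3 216.2] 0.85 [[0.516, -0.446], [0.512, -0.439], [0.496, -0.414], [0.476, -0.383]]
bay1 [270.4 214.8] 0.79 [[0.533, -0.34], [0.528, -0.337], [0.51, -0.326], [0.487, -0.311]]
bay1 [234.1 214. ] 0.64 [[0.523, -0.389], [0.519, -0.385], [0.502, -0.367], [0.481, -0.345]]
bay1 [334.3 226.7] 0.49 [[0.566, -0.256], [0.56, -0.256], [0.538, -0.255], [0.51, -0.254]]
bay1 [311.5 159.6] 0.2 [[0.467, -0.271], [0.465, -0.27], [0.455, -0.267], [0.443, -0.264]]
port_mouth [310.6 161.6] 0.74 [[0.47, -0.272], [0.467, -0.272], [0.457, -0.269], [0.444, -0.265]]
filter_unit [313.  160.7] 0.71 [[0.469, -0.269], [0.466, -0.268], [0.457, -0.266], [0.444, -0.263]]
cube_a [412.7 136.8] 0.86 [[0.461, -0.136], [0.458, -0.139], [0.45, -0.154], [0.438, -0.172]]
cube_a [470.9 114.9] 0.85 [[0.446, -0.059], [0.444, -0.065], [0.437, -0.09], [0.428, -0
[... 788 characters left out ...]
[0.51, -0.319], [0.49, -0.292]]
port_mouth [243.2 160.4] 0.74 [[0.467, -0.284], [0.465, -0.28], [0.457, -0.267], [0.447, -0.249]]
port_mouth [252.  227.2] 0.73 [[0.561, -0.293], [0.556, -0.289], [0.536, -0.274], [0.511, -0.256]]
filter_unit [197.9 209.5] 0.78 [[0.523, -0.361], [0.519, -0.355], [0.504, -0.331], [0.485, -0.302]]
cube_a [472.9  86.4] 0.81 [[0.423, 0.021], [0.423, 0.015], [0.42, -0.01], [0.417, -0.042]]
cube_a [409.2 119.8] 0.73 [[0.451, -0.062], [0.45, -0.065], [0.443, -0.08], [0.436, -0.098]]
cube_a [352.2 140.2] 0.73 [[0.465, -0.138], [0.463, -0.139], [0.455, -0.144], [0.445, -0.15]]
cube_a [415.6 194.3] 0.65 [[0.552, -0.062], [0.547, -0.066], [0.528, -0.08], [0.504, -0.099]]
```

```bash
python3 -m handwheel '[[0.4,-14,-21,20,0],[0.4,-14,-21,30,0],[0.4,-13,-20,30,0],[0.4,0,0,30,0],[0.4,0,0,30,0]]' 60
python3 -m handwheel '[[0.4,0,0,20,0],[0.4,0,0,0,0],[0.4,0,0,0,0]]'
python3 d.py .5085 -.256 .122 171; python3 look.py w15.png carriage_post
```

```text
time_s: 29.93
position: [0.5062, -0.2586, 0.1834]
orientation: [0.086, 0.996, 0.005, -0.005]
ft_force: [0.8, 1.3, 0.3]
gripper_width: 0.051
finger_force: 0.0
time_s: 30.18
position: [0.506, -0.2568, 0.165]
orientation: [0.085, 0.996, 0.005, -0.005]
ft_force: [0.2, -0.3, -0.3]
gripper_width: 0.051
finger_force: 0.0
d [-2.8  0.8 42.9] psi 170.2 turn -0.014 [ 0.506  -0.2568  0.165 ] [-0.23  0.41  0.75  1.94 -0.35  0.94  2.1 ]
carriage_post [320.4 267.3] 0.86 [[0.585, -0.268], [0.578, -0.266], [0.548, -0.262], [0.51, -0.257]]
```

```bash
python3 -m handwheel '[[0.4,-3,0,20,0],[0.4,0,0,22,0],[1,0,0,0,0],[1,0,0,0,0],[1,0,0,0,0]]' 60
python3 -m handwheel '[[1,0,8,0,0],[1,0,10,0,0],[1,0,10,0,0],[1,0,10,0,0],[1,0,10,0,0]]'
python3 -m handwheel '[[1,0,4,0,0],[1,0,4,0,0],[1,0,0,0,0]]'
python3 -m handwheel '[[1,0,3,0,0],[1,0,0,0,0]]'
```

```text
time_s: 30.7
position: [0.5099, -0.2568, 0.125]
orientation: [0.085, 0.996, 0.005, -0.003]
ft_force: [-1.3, 6.0, 12.5]
gripper_width: 0.0155
finger_force: 19.9
time_s: 31.12
position: [0.5185, -0.2086, 0.1251]
orientation: [0.085, 0.996, 0.005, -0.003]
ft_force: [3.2, -3.6, 4.8]
gripper_width: 0.0153
finger_force: 61.7
time_s: 31.37
position: [0.5201, -0.1998, 0.1251]
orientation: [0.084, 0.996, 0.005, -0.003]
ft_force: [2.2, 1.6, 7.3]
gripper_width: 0.0151
finger_force: 62.0
time_s: 31.53
position: [0.5205, -0.1973, 0.1251]
orientation: [0.084, 0.996, 0.005, -0.003]
ft_force: [0.8, 1.9, 10.8]
gripper_width: 0.0146
finger_force: 62.4
```

```bash
python3 -m handwheel '[[1,0,3,0,0],[1,0,0,0,0]]'
python3 -m handwheel '[[1,0,3,0,0],[1,0,0,0,0]]'
python3 -m handwheel '[[1,0,3,0,0],[1,0,0,0,0]]'
```

```text
time_s: 31.7
position: [0.5207, -0.1967, 0.1251]
orientation: [0.085, 0.996, 0.004, -0.003]
ft_force: [3.1, -12.9, 2.7]
gripper_width: 0.0148
finger_force: 61.6
time_s: 31.87
position: [0.5207, -0.1966, 0.1251]
orientation: [0.086, 0.996, 0.002, -0.002]
ft_force: [3.4, -29.9, -5.6]
gripper_width: 0.0149
finger_force: 60.7
time_s: 32.03
position: [0.5207, -0.1965, 0.1251]
orientation: [0.087, 0.996, 0.0, -0.002]
ft_force: [3.8, -46.6, -14.3]
gripper_width: 0.0149
finger_force: 60.0
```

```bash
python3 -m handwheel '[[1,0,-9,0,0],[0.4,0,0,0,0],[0.4,0,0,0,0],[0.4,0,0,0,0],[0.4,0,0,-30,0]]'
python3 -m handwheel '[[0.4,0,-20,-40,0],[0.4,0,-30,-40,0],[0.4,0,-30,-30,0],[0.4,0,0,0,0],[0.4,0,0,0,0]]'
python3 look.py w16.png carriage_post bay1 port_mouth
python3 -m handwheel '[[0.4,25,-35,-10,0],[0.4,25,-35,0,0],[0.4,0,0,0,0],[0.4,0,0,0,0]]'
python3 look.py w17.png carriage_post bay1 port_mouth cube_a
```

```text
time_s: 32.45
position: [0.5172, -0.1961, 0.1502]
orientation: [0.084, 0.996, 0.006, -0.008]
ft_force: [0.4, -0.0, -0.1]
gripper_width: 0.0512
finger_force: 0.0
time_s: 32.87
position: [0.508, -0.2725, 0.2546]
orientation: [0.085, 0.996, 0.005, -0.003]
ft_force: [0.8, 0.3, -0.7]
gripper_width: 0.0517
finger_force: 0.0
carriage_post [419.5 206.3] 0.77 [[0.576, -0.162], [0.57, -0.166], [0.549, -0.181], [0.522, -0.199]]
bay1 [217.7 197.5] 0.92 [[0.524, -0.392], [0.521, -0.387], [0.507, -0.367], [0.49, -0.342]]
bay1 [313.1 194.3] 0.89 [[0.54, -0.282], [0.536, -0.282], [0.52, -0.278], [0.499, -0.274]]
bay1 [265.8 194.2] 0.84 [[0.53, -0.336], [0.526, -0.333], [0.512, -0.322], [0.493, -0.308]]
bay1 [504.4  77.9] 0.53 [[0.449, -0.061], [0.448, -0.068], [0.446, -0.098], [0.443, -0.136]]
port_mouth [310.3 123.9] 0.58 [[0.461, -0.271], [0.46, -0.271], [0.456, -0.269], [0.45, -0.267]]
time_s: 33.4
position: [0.4478, -0.3303, 0.2618]
orientation: [0.086, 0.996, 0.006, -0.005]
ft_force: [0.6, -0.7, -0.0]
gripper_width: 0.0516
finger_force: 0.0
carriage_post [160.6  79.9] 0.69 [[0.327, -0.479], [0.
[... 287 characters left out ...]
 -0.337], [0.506, -0.334], [0.476, -0.33]]
bay1 [368.9 235.6] 0.58 [[0.544, -0.283], [0.538, -0.284], [0.512, -0.289], [0.481, -0.296]]
port_mouth [383.4 180.5] 0.65 [[0.478, -0.257], [0.475, -0.259], [0.459, -0.268], [0.44, -0.28]]
cube_a [486.5 150.2] 0.83 [[0.464, -0.136], [0.46, -0.143], [0.447, -0.17], [0.43, -0.204]]
cube_a [555.8 127.6] 0.72 [[0.452, -0.058], [0.449, -0.068], [0.437, -0.107], [0.423, -0.155]]
cube_a [550.  210.7] 0.7 [[0.55, -0.063], [0.544, -0.073], [0.518, -0.111], [0.485, -0.158]]
cube_a [630.5  89.3] 0.57 [[0.424, 0.022], [0.422, 0.009], [0.415, -0.041], [0.405, -0.104]]
cube_a [509.5 374. ] 0.42 [[0.784, -0.116], [0.769, -0.124], [0.708, -0.154], [0.632, -0.191]]
```

```bash
python3 -m handwheel '[[0.4,2,41,0,0],[0.4,2,41,0,0],[0.4,2,41,0,0],[0.4,2,41,0,0],[0.4,0,20,0,0]]'
python3 -m handwheel '[[0.4,0,0,0,0],[0.4,0,0,0,0]]'
cat > cubes.py <<'E'
from h import *
import sys
np.set_printoptions(precision=4,suppress=True)
s=snap('wrist',sys.argv[1]); hsv=cv2.cvtColor(cv2.GaussianBlur(s['frame'],(3,3),0),cv2.COLOR_BGR2HSV)
for n,(lo,hi) in dict(amber=((5,110,60),(20,255,255)),green=((45,60,50),(75,255,255)),blue=((100,120,80),(125,255,255)),pink=((150,60,80),(175,255,255)),turq=((80,110,60),(97,255,255))).items():
    m=cv2.inRange(hsv,np.array(lo),np.array(hi)); k,l,stt,c=cv2.connectedComponentsWithStats(m)
    for i in range(1,k):
        if stt[i,4]<60: continue
        pts=np.argwhere(l==i)[:,::-1].astype(float)
        q=cv2.boxPoints(cv2.minAreaRect(pts.astype(np.float32)))
        W=np.array([atz(s,p,.071)[:2] for p in q]); e=[W[1]-W[0],W[2]-W[1]]; L=[np.linalg.norm(v)*1000 for v in e]; j=int(np.argmax(L))
        print(n,stt[i,4],c[i].round(1),'top',atz(s,c[i],.071)[:2].round(4),'LxW',np.round(L,1),'long deg',round(np.degrees(np.arctan2(e[j][1],e[j][0]))%180,1))
for d in bot.tip_of('wrist','cube_a')[:6]: print('net',np.round(d['point']),atz(s,d['point'],0)[:2].round(3))
E
python3 cubes.py w18.png; python3 d.py .47 -.13 .25 170
```

```text
time_s: 34.07
position: [0.4732, -0.1415, 0.264]
orientation: [0.082, 0.997, 0.006, -0.004]
ft_force: [1.2, 0.1, 0.3]
gripper_width: 0.0509
finger_force: 0.0
time_s: 34.23
position: [0.4732, -0.145, 0.2641]
orientation: [0.083, 0.997, 0.005, -0.004]
ft_force: [-0.3, -0.0, -1.1]
gripper_width: 0.0511
finger_force: 0.0
amber 546 [487.4  96.9] top [0.4241 0.0202] LxW [25.9 17.4] long deg 161.3
green 473 [398.  134.5] top [ 0.4442 -0.0634] LxW [16.5 24.7] long deg 31.0
blue 444 [326.  166.7] top [ 0.463  -0.1345] LxW [16.5 24.6] long deg 174.7
blue 108 [190.6 183.6] top [ 0.4575 -0.2662] LxW [ 3.  29.8] long deg 80.4
blue 2750 [180. 212.] top [ 0.4836 -0.2842] LxW [44.7 70.1] long deg 79.3
blue 61 [383.  215.8] top [ 0.5215 -0.0864] LxW [16.5  4.3] long deg 140.2
blue 410 [409.3 240.2] top [ 0.5521 -0.0629] LxW [17.8 26.3] long deg 46.3
turq 1537 [397.3 221.8] top [ 0.5302 -0.0729] LxW [42.9 61.5] long deg 45.6
net [385. 134.] [ 0.45  -0.063]
net [395. 216.] [ 0.55  -0.062]
net [457.  96.] [0.423 0.02 ]
net [321. 155.] [ 0.462 -0.138]
net [377. 379.] [ 0.787 -0.112]
d [ 5.4 16.4 14.4] psi 170.3 turn 0.005 [ 0.4727 -0.1472  0.2642] [-0.55  0.11  0.8   1.99 -0.1   1.09  1.7 ]
```

```bash
python3 -m handwheel '[[0.5,6,5.5,40,-0.077],[0.5,6,5.5,40,0],[0.5,0,0,40,0],[0.5,0,0,25,0],[0.5,0,0,0,0]]' 60
python3 -m handwheel '[[0.5,0,0,0,0]]'
python3 d.py .463 -.1345 .048 174.7;python3 cubes.py w19.png | grep blue
```

```text
time_s: 34.75
position: [0.4582, -0.1335, 0.1154]
orientation: [0.047, 0.999, 0.005, -0.008]
ft_force: [-1.1, 1.0, 0.0]
gripper_width: 0.0429
finger_force: 0.0
time_s: 34.83
position: [0.4604, -0.1342, 0.1192]
orientation: [0.047, 0.999, 0.005, -0.005]
ft_force: [1.4, -0.2, 0.8]
gripper_width: 0.0424
finger_force: 0.0
d [-3.4 -0.7 71.1] psi 174.6 turn -0.002 [ 0.4604 -0.1342  0.1192] [-0.44  0.32  0.71  2.16 -0.31  0.77  1.95]
blue 77 [318.4 182.2] top [ 0.4299 -0.131 ] LxW [13.2  1.7] long deg 84.4
blue 13436 [ 89.7 288.7] top [ 0.4817 -0.2738] LxW [102.   90.5] long deg 84.4
blue 1140 [317.9 238.4] top [ 0.463  -0.1345] LxW [15.9 24.2] long deg 175.1
blue 343 [ 99.4 245.4] top [ 0.4548 -0.2604] LxW [ 6.  30.1] long deg 81.5
```

Consistent at (.463, -.1345). I'll grasp the blue cube.

```bash
python3 -m handwheel '[[0.5,-3,-0.5,25,0],[0.5,0,0,30,0],[0.5,0,0,15,0],[0.5,0,0,0,0],[1,0,0,0,0]]' 80
python3 -m handwheel '[[1,0,0,0,0],[1,0,0,0,0],[1,0,0,0,0]]'
python3 d.py .463 -.1345 .048 174.7
python3 -m handwheel '[[1,0,0,-20,0.04],[1,0,0,-30,0.04],[1,0,0,-40,0],[1,0,0,-40,0],[1,0,0,0,0]]'
python3 -m handwheel '[[1,0,0,0,0]]'; python3 d.py .537 -.283 .16 170.2
```

```text
time_s: 35.35
position: [0.4643, -0.1332, 0.0507]
orientation: [0.047, 0.999, 0.005, -0.003]
ft_force: [0.3, -0.8, 0.4]
gripper_width: 0.0318
finger_force: 0.0
time_s: 35.6
position: [0.4648, -0.1331, 0.0512]
orientation: [0.046, 0.999, 0.006, -0.002]
ft_force: [-1.9, -2.3, 11.6]
gripper_width: 0.0202
finger_force: 79.2
d [ 1.6 -1.6  3.2] psi 174.7 turn -0.0 [ 0.4648 -0.1331  0.0512] [-0.35  0.45  0.61  2.2  -0.45  0.63  2.07]
time_s: 36.02
position: [0.4675, -0.1356, 0.1864]
orientation: [0.087, 0.996, 0.006, 0.001]
ft_force: [2.9, -0.8, -0.5]
gripper_width: 0.0201
finger_force: 78.7
time_s: 36.1
position: [0.466, -0.134, 0.1822]
orientation: [0.086, 0.996, 0.006, -0.001]
ft_force: [1.0, 0.4, -1.9]
gripper_width: 0.0202
finger_force: 78.7
d [ -95.5 -134.9   20.1] psi 170.2 turn -0.001 [ 0.466  -0.134   0.1822] [-0.55  0.22  0.82  2.1  -0.22  0.9   1.79]
```

```bash
python3 -m handwheel '[[1,0,0,-40,0],[1,0,0,-10,0],[1,-14,-34,0,0],[1,-14,-34,0,0],[1,-14,-34,0,0]]'
python3 -m handwheel '[[1,-14,-34,0,0],[1,-14,-34,0,0],[1,-14,-34,0,0],[1,-14,-33,0,0],[1,0,0,0,0]]'
python3 -m handwheel '[[1,0,0,0,0],[1,0,0,0,0]]'; python3 d.py .522 -.384 .115 170.2
python3 look.py w20.png bay1 cube_a
```

```text
time_s: 36.52
position: [0.4892, -0.2428, 0.2279]
orientation: [0.085, 0.996, 0.006, -0.004]
ft_force: [0.6, -0.3, 0.1]
gripper_width: 0.0203
finger_force: 79.0
time_s: 36.93
position: [0.5193, -0.3916, 0.2253]
orientation: [0.089, 0.996, 0.004, -0.005]
ft_force: [-2.1, 0.6, -1.8]
gripper_width: 0.0202
finger_force: 79.2
time_s: 37.1
position: [0.5201, -0.3848, 0.2253]
orientation: [0.087, 0.996, 0.006, -0.005]
ft_force: [0.1, 0.4, -1.7]
gripper_width: 0.0201
finger_force: 79.2
d [ -2.9  -0.  110.3] psi 170.1 turn -0.002 [ 0.5201 -0.3848  0.2253] [-0.04  0.5   0.82  1.7  -0.4   1.13  2.29]
bay1 [369.1 174.6] 0.98 [[0.532, -0.331], [0.529, -0.333], [0.515, -0.339], [0.497, -0.348]]
bay1 [316.6 178.2] 0.65 [[0.526, -0.386], [0.523, -0.386], [0.51, -0.383], [0.494, -0.381]]
bay1 [418.5 175.9] 0.59 [[0.543, -0.28], [0.539, -0.283], [0.523, -0.299], [0.503, -0.318]]
cube_a [628.  147.6] 0.92 [[0.551, -0.061], [0.547, -0.074], [0.53, -0.125], [0.508, -0.188]]
cube_a [635.6  43.3] 0.87 [[0.45, -0.062], [0.45, -0.074], [0.449, -0.125], [0.448, -0.189]]
cube_a [570.  343.3] 0.74 [[0.786, -0.115], [0.772, -0.125], [0.717, -0.167], [0.647, -0.22]]
cube_a [317.1 230.8] 0.66 [[0.585, -0.396], [0.579, -0.395], [0.557, -0.391], [0.528, -0.387]]
```

```bash
python3 -m handwheel '[[1,-3.5,0,35,0],[1,0,0,40,0],[1,0,0,30,0],[1,0,0,15,0],[1,0,0,0,0]]'
python3 -m handwheel '[[1,0,0,4,0],[1,0,0,3,0],[1,0,0,3,0],[1,0,0,0,0]]'
python3 d.py .5235 -.385 .066 170.2
```

```text
time_s: 37.67
position: [0.5223, -0.3823, 0.1034]
orientation: [0.086, 0.996, 0.006, -0.006]
ft_force: [-0.1, 0.5, -0.7]
gripper_width: 0.0204
finger_force: 79.1
time_s: 38.0
position: [0.5236, -0.3844, 0.0969]
orientation: [0.086, 0.996, 0.005, -0.004]
ft_force: [0.5, 0.0, -1.9]
gripper_width: 0.0203
finger_force: 79.1
d [-0.2 -0.9 30.9] psi 170.1 turn -0.001 [ 0.5236 -0.3844  0.0969] [ 0.03  0.64  0.72  1.8  -0.52  0.92  2.38]
```

```bash
python3 -m handwheel '[[1,0,0,2,0],[1,0,0,2,0],[1,0,0,0,0]]'
python3 -m handwheel '[[1,0,0,2,0],[1,0,0,2,0],[1,0,0,0,0]]'
python3 -m handwheel '[[1,0,0,2,0],[1,0,0,2,0],[1,0,0,0,0]]'
```

```text
time_s: 38.25
position: [0.5231, -0.3841, 0.0921]
orientation: [0.086, 0.996, 0.005, -0.004]
ft_force: [-0.7, 0.1, -1.7]
gripper_width: 0.0205
finger_force: 79.1
time_s: 38.5
position: [0.523, -0.384, 0.0877]
orientation: [0.086, 0.996, 0.005, -0.004]
ft_force: [0.3, 0.3, -1.8]
gripper_width: 0.0201
finger_force: 79.1
time_s: 38.75
position: [0.5229, -0.3841, 0.0838]
orientation: [0.086, 0.996, 0.005, -0.004]
ft_force: [-1.1, 0.1, -1.7]
gripper_width: 0.0206
finger_force: 79.3
```

Slid in without any force. Now I push it home.

```bash
python3 -m handwheel '[[1,0,0,3,0],[1,0,0,3,0],[1,0,0,0,0]]'
python3 -m handwheel '[[1,0,0,3,0],[1,0,0,3,0],[1,0,0,0,0]]'
python3 -m handwheel '[[1,0,0,3,0],[1,0,0,2,0],[1,0,0,0,0]]'
```

```text
time_s: 39.0
position: [0.5226, -0.3841, 0.0776]
orientation: [0.086, 0.996, 0.005, -0.005]
ft_force: [-1.0, -0.6, -3.7]
gripper_width: 0.0202
finger_force: 78.8
time_s: 39.25
position: [0.5229, -0.3837, 0.0714]
orientation: [0.086, 0.996, 0.005, -0.004]
ft_force: [1.2, -0.7, -4.8]
gripper_width: 0.0205
finger_force: 78.9
time_s: 39.5
position: [0.5229, -0.3837, 0.0666]
orientation: [0.086, 0.996, 0.005, -0.004]
ft_force: [-0.0, -0.3, -2.6]
gripper_width: 0.0204
finger_force: 79.3
```

```bash
python3 -m handwheel '[[1,0,0,2,0],[1,0,0,0,0]]'
python3 -m handwheel '[[1,0,0,2,0],[1,0,0,0,0]]'
python3 -m handwheel '[[1,0,0,2,0],[1,0,0,0,0]]'
```

```text
time_s: 39.67
position: [0.5229, -0.3846, 0.0662]
orientation: [0.087, 0.996, 0.005, -0.004]
ft_force: [-5.2, 0.7, 15.3]
gripper_width: 0.0205
finger_force: 81.3
time_s: 39.83
position: [0.5231, -0.3858, 0.0658]
orientation: [0.087, 0.996, 0.004, -0.003]
ft_force: [-10.2, 1.5, 36.0]
gripper_width: 0.0199
finger_force: 84.5
time_s: 40.0
position: [0.523, -0.3872, 0.0656]
orientation: [0.087, 0.996, 0.004, -0.002]
ft_force: [-16.3, 3.9, 62.1]
gripper_width: 0.0203
finger_force: 88.0
```

```bash
python3 -m handwheel '[[1,0,0,-5,0],[0.63,0,0,0,0],[0.63,0,0,0,0],[0.63,0,0,-30,0],[0.63,0,0,-40,0]]'
python3 -m handwheel '[[0.63,0,0,-40,0],[0.63,0,0,-40,0],[0.4,15,34,-5,0],[0.4,15,34,0,0],[0.4,15,34,0,0]]'
python3 -m handwheel '[[0.4,15,34,0,0],[0.4,15,34,0,0],[0.4,15,34,0,0],[0.4,15,34,0,0],[0.4,15,34,0,0]]'
python3 -m handwheel '[[0.4,0,0,0,0.12],[0.4,0,0,0,0.12],[0.4,0,0,0,0.12],[0.4,0,0,0,0.12],[0.4,0,0,0,0.12]]'
python3 -m handwheel '[[0.4,0,0,0,0.12],[0.4,0,0,0,0.12],[0.4,0,0,0,0],[0.4,0,0,0,0]]'
python3 cubes.py w21.png; python3 d.py .4442 -.0634 .125 121
```

```text
time_s: 40.42
position: [0.5221, -0.3831, 0.1337]
orientation: [0.086, 0.996, 0.006, -0.007]
ft_force: [1.7, 1.0, -0.3]
gripper_width: 0.0317
finger_force: 0.0
time_s: 40.83
position: [0.4969, -0.2765, 0.2226]
orientation: [0.087, 0.996, 0.005, -0.004]
ft_force: [1.6, 1.2, -0.1]
gripper_width: 0.0513
finger_force: 0.0
time_s: 41.25
position: [0.4518, -0.0952, 0.2245]
orientation: [0.086, 0.996, 0.005, -0.004]
ft_force: [0.1, 0.5, 0.1]
gripper_width: 0.0508
finger_force: 0.0
time_s: 41.67
position: [0.4525, -0.0966, 0.2247]
orientation: [0.379, 0.925, 0.004, -0.006]
ft_force: [-0.7, -0.3, 1.1]
gripper_width: 0.0512
finger_force: 0.0
time_s: 42.0
position: [0.4526, -0.0968, 0.2247]
orientation: [0.483, 0.876, 0.003, -0.006]
ft_force: [0.0, -0.2, -0.4]
gripper_width: 0.0511
finger_force: 0.0
amber 744 [369.9  45.1] top [0.4241 0.0204] LxW [16.6 25.2] long deg 163.1
green 582 [333.3 151.1] top [ 0.4444 -0.063 ] LxW [24.  16.7] long deg 32.2
blue 538 [436.5 216.3] top [ 0.5522 -0.0627] LxW [25.4 17.6] long deg 46.1
blue 2115 [265.  336.5] top [ 0.4861 -0.2509] LxW [115.2  29.5] long deg 108.4
pink 454 [560.4 332.3] top [ 0.7272 -0.0931] LxW [36.3 42.9] long deg 170.8
turq 2032 [419.7 196.8] top [ 0.529  -0.0563] LxW [52.8 49. ] long deg 45.4
net [332. 143.] [ 0.446 -0.063]
net [415. 192.] [ 0.549 -0.06 ]
net [360.  55.] [0.424 0.021]
net [546. 332.] [ 0.788 -0.117]
d [ 31.5  10.8 100.2] psi 122.2 turn 0.021 [ 0.4526 -0.0969  0.2248] [-0.83  0.11  1.    2.1  -0.12  0.99  0.79]
```

```bash
python3 -m handwheel '[[0.4,16,5,40,0],[0.4,16,5.5,40,0],[0.4,0,0,30,0],[0.4,0,0,30,0],[0.4,0,0,25,0]]' 80
python3 -m handwheel '[[0.4,0,0,10,0],[0.4,0,0,0,0],[0.4,0,0,0,0]]'
python3 d.py .4443 -.0632 .049 122
```

```text
time_s: 42.52
position: [0.4429, -0.0636, 0.0613]
orientation: [0.483, 0.875, 0.002, -0.007]
ft_force: [0.5, -0.1, 0.3]
gripper_width: 0.0514
finger_force: 0.0
time_s: 42.77
position: [0.4438, -0.0642, 0.054]
orientation: [0.485, 0.875, 0.003, -0.006]
ft_force: [-1.1, -0.5, -0.2]
gripper_width: 0.0513
finger_force: 0.0
d [0.6 1.  5. ] psi 122.0 turn -0.0 [ 0.4438 -0.0642  0.054 ] [-0.6   0.43  0.74  2.27 -0.52  0.62  1.09]
```

```bash
python3 -m handwheel '[[0.4,0.5,1,4,0],[0.4,0,0,0,0],[1,0,0,0,0],[1,0,0,0,0],[1,0,0,0,0]]' 80
python3 -m handwheel '[[1,0,0,0,0],[1,0,0,0,0]]'; python3 d.py .4443 -.0632 .049 122
python3 -m handwheel '[[1,0,0,-30,0],[1,0,0,-40,0],[1,0,0,-40,0.12],[1,0,0,-40,0.12],[1,0,0,-35,0.12]]'
python3 -m handwheel '[[1,0,0,0,0.12],[1,0,0,0,0.12],[1,0,0,0,0.12],[1,0,0,0,0.01],[1,0,0,0,0]]'
python3 d.py .5285 -.334 .22 80.2
```

```text
time_s: 43.18
position: [0.4447, -0.0625, 0.0505]
orientation: [0.485, 0.875, 0.004, -0.006]
ft_force: [-5.4, 2.1, 20.3]
gripper_width: 0.0285
finger_force: 77.7
time_s: 43.35
position: [0.4447, -0.0625, 0.0505]
orientation: [0.485, 0.875, 0.004, -0.006]
ft_force: [-4.3, 0.7, 21.7]
gripper_width: 0.0284
finger_force: 77.7
d [-0.4 -0.7  1.5] psi 122.0 turn -0.0 [ 0.4447 -0.0625  0.0505] [-0.6   0.43  0.73  2.27 -0.53  0.61  1.1 ]
time_s: 43.77
position: [0.4461, -0.0641, 0.2194]
orientation: [0.613, 0.79, 0.003, -0.006]
ft_force: [0.6, 0.6, 0.2]
gripper_width: 0.0282
finger_force: 81.1
time_s: 44.18
position: [0.446, -0.0632, 0.2177]
orientation: [0.745, 0.667, 0.002, -0.006]
ft_force: [0.7, 0.2, -2.0]
gripper_width: 0.0283
finger_force: 81.1
d [-260.   111.7   -6.1] psi 83.7 turn 0.061 [ 0.446  -0.0632  0.2177] [-1.09  0.11  1.21  2.14 -0.14  0.97  0.08]
```

```bash
python3 -m handwheel '[[1,0,0,-15,0.06],[1,0,0,0,0],[1,-32,13,0,0],[1,-32,13,0,0],[1,-32,13,0,0]]'
python3 -m handwheel '[[1,-32,12,0,0],[1,-32,12,0,0],[1,-32,12,0,0],[1,-32,12,0,0],[1,-32,12,0,0]]'
python3 -m handwheel '[[1,0,0,0,0],[1,0,0,0,0]]'
python3 d.py .5285 -.334 .115 80.2
```

```text
time_s: 44.6
position: [0.466, -0.151, 0.2314]
orientation: [0.763, 0.646, 0.002, -0.006]
ft_force: [0.8, 0.9, -1.5]
gripper_width: 0.0283
finger_force: 81.1
time_s: 45.02
position: [0.4963, -0.3167, 0.2289]
orientation: [0.764, 0.645, 0.002, -0.007]
ft_force: [0.7, 0.2, -0.4]
gripper_width: 0.0283
finger_force: 81.1
time_s: 45.18
position: [0.4951, -0.3178, 0.2291]
orientation: [0.766, 0.643, 0.001, -0.006]
ft_force: [-0.3, 1.1, -2.6]
gripper_width: 0.0285
finger_force: 81.2
d [-11.2  36.6 113.7] psi 80.0 turn -0.003 [ 0.4951 -0.3178  0.2291] [-0.3   0.46  1.03  1.84 -0.44  1.11  0.72]
```

```bash
python3 -m handwheel '[[1,-5,18.5,20,0],[1,-5,18.5,40,0],[1,0,0,35,0],[1,0,0,20,0],[1,0,0,0,0]]'
python3 -m handwheel '[[1,0,0,0,0],[1,0,0,0,0]]'
python3 d.py .53 -.334 .1 80.2
```

```text
time_s: 45.6
position: [0.5277, -0.3268, 0.1125]
orientation: [0.764, 0.645, 0.0, -0.009]
ft_force: [-1.5, 0.2, -1.2]
gripper_width: 0.0283
finger_force: 81.1
time_s: 45.77
position: [0.5299, -0.3295, 0.1186]
orientation: [0.765, 0.644, 0.002, -0.005]
ft_force: [0.5, -0.4, -1.4]
gripper_width: 0.0283
finger_force: 81.1
d [-4.6  1.  18.5] psi 80.2 turn -0.001 [ 0.5299 -0.3295  0.1186] [-0.17  0.63  0.88  1.85 -0.6   0.96  0.81]
```

```bash
python3 -m handwheel '[[1,-4.5,0.7,0,0],[1,0,0,0,0],[1,0,0,0,0],[1,0,0,10,0],[1,0,0,8,0]]'
python3 -m handwheel '[[1,0,0,2,0],[1,0,0,0,0],[1,0,0,0,0]]'
python3 d.py .53 -.334 .065 80.2
python3 -m handwheel '[[1,0,0,2,0],[1,0,0,2,0],[1,0,0,0,0]]'
python3 -m handwheel '[[1,0,0,2,0],[1,0,0,2,0],[1,0,0,0,0]]'
```

```text
time_s: 46.18
position: [0.5295, -0.3337, 0.0988]
orientation: [0.766, 0.643, 0.002, -0.006]
ft_force: [0.4, 0.1, -2.1]
gripper_width: 0.0281
finger_force: 81.2
time_s: 46.43
position: [0.5289, -0.3339, 0.0969]
orientation: [0.766, 0.643, 0.001, -0.006]
ft_force: [0.1, 0.3, -1.5]
gripper_width: 0.028
finger_force: 81.2
d [-0.3  1.3 31.8] psi 80.0 turn -0.003 [ 0.5289 -0.3339  0.0969] [-0.14  0.66  0.85  1.86 -0.62  0.93  0.84]
time_s: 46.68
position: [0.5291, -0.3337, 0.0929]
orientation: [0.766, 0.643, 0.001, -0.006]
ft_force: [0.2, 0.6, -1.8]
gripper_width: 0.0283
finger_force: 81.2
time_s: 46.93
position: [0.529, -0.3336, 0.0888]
orientation: [0.766, 0.643, 0.001, -0.006]
ft_force: [0.4, 0.2, -2.3]
gripper_width: 0.0284
finger_force: 81.2
```

Below the rim with no contact force, so I continue down past the detent to the floor.

```bash
python3 -m handwheel '[[1,0,0,3,0],[1,0,0,3,0],[1,0,0,0,0]]'
python3 -m handwheel '[[1,0,0,3,0],[1,0,0,3,0],[1,0,0,0,0]]'
python3 -m handwheel '[[1,0,0,3,0],[1,0,0,3,0],[1,0,0,0,0]]'
python3 -m handwheel '[[1,0,0,3,0],[1,0,0,2,0],[1,0,0,0,0]]'
python3 -m handwheel '[[1,0,0,2,0],[1,0,0,1,0],[1,0,0,0,0]]'
```

```text
time_s: 47.18
position: [0.5294, -0.3337, 0.0829]
orientation: [0.766, 0.643, 0.001, -0.006]
ft_force: [3.0, -0.8, -2.2]
gripper_width: 0.0282
finger_force: 81.1
time_s: 47.43
position: [0.5293, -0.3338, 0.0769]
orientation: [0.766, 0.643, 0.001, -0.006]
ft_force: [3.8, -2.3, -4.6]
gripper_width: 0.0284
finger_force: 80.7
time_s: 47.68
position: [0.5293, -0.3336, 0.0707]
orientation: [0.766, 0.643, 0.001, -0.006]
ft_force: [5.4, -2.8, -6.7]
gripper_width: 0.0282
finger_force: 80.5
time_s: 47.93
position: [0.5292, -0.3336, 0.0659]
orientation: [0.766, 0.643, 0.001, -0.006]
ft_force: [5.5, -2.7, -4.0]
gripper_width: 0.0282
finger_force: 80.8
time_s: 48.18
position: [0.5291, -0.3351, 0.0655]
orientation: [0.766, 0.643, 0.002, -0.005]
ft_force: [-7.8, 1.5, 40.5]
gripper_width: 0.0283
finger_force: 86.5
```

```bash
python3 -m handwheel '[[1,0,0,-4,0],[0.55,0,0,0,0],[0.55,0,0,0,0],[0.55,0,0,-30,0],[0.55,0,0,-40,0]]'
python3 -m handwheel '[[0.5,0,0,-40,0],[0.5,0,0,-40,0],[0.5,0,0,-10,0],[0.5,36,-18,0,0],[0.5,36,-18,0,0]]'
python3 -m handwheel '[[0.5,36,-18,0,0],[0.5,36,-18,0,0],[0.5,36,-18,0,0],[0.5,36,-18,0,0],[0.5,0,0,0,-0.12]]'
python3 -m handwheel '[[0.5,0,0,0,-0.12],[0.5,0,0,0,-0.12],[0.5,0,0,0,-0.12],[0.5,0,0,0,-0.12],[0.5,0,0,0,-0.12]]'
python3 -m handwheel '[[0.5,0,0,0,-0.12],[0.5,0,0,0,-0.12],[0.5,0,0,0,-0.12],[0.5,0,0,0,-0.12],[0.5,0,0,0,-0.12]]'
python3 -m handwheel '[[0.5,0,0,0,-0.1],[0.5,0,0,0,0],[0.5,0,0,0,0]]'
python3 cubes.py w22.png; python3 d.py .4241 .0204 .125 162
```

```text
time_s: 48.6
position: [0.5274, -0.333, 0.135]
orientation: [0.766, 0.643, -0.0, -0.009]
ft_force: [0.2, 0.3, 0.9]
gripper_width: 0.0381
finger_force: 0.0
time_s: 49.02
position: [0.5058, -0.2595, 0.2284]
orientation: [0.767, 0.642, 0.001, -0.005]
ft_force: [0.4, 2.3, 1.0]
gripper_width: 0.0426
finger_force: 0.0
time_s: 49.43
position: [0.4692, -0.1223, 0.2297]
orientation: [0.725, 0.689, 0.001, -0.007]
ft_force: [1.1, -1.9, 0.3]
gripper_width: 0.0429
finger_force: 0.0
time_s: 49.85
position: [0.4694, -0.1304, 0.2305]
orientation: [0.488, 0.873, 0.003, -0.005]
ft_force: [0.1, -0.4, -0.1]
gripper_width: 0.0428
finger_force: 0.0
time_s: 50.27
position: [0.4693, -0.1306, 0.2305]
orientation: [0.208, 0.978, 0.004, -0.004]
ft_force: [-0.6, -0.4, -0.1]
gripper_width: 0.0424
finger_force: 0.0
time_s: 50.52
position: [0.4695, -0.1307, 0.2306]
orientation: [0.163, 0.987, 0.004, -0.003]
ft_force: [-0.5, 0.4, -0.5]
gripper_width: 0.0425
finger_force: 0.0
amber 693 [477.4  75.9] top [0.4241 0.0202] LxW [25.4 17. ] long deg 162.0
green 388 [129.9 316. ] top [ 0.5326 -0.3463] LxW [18.4 26.7] long deg 170.4
blue 3634 [166.4 249.8] top [ 0.4805 -0.2819] LxW [95.9 69.2] long deg 79.8
blue 71 [385.1 222. ] top [ 0.5199 -0.0838] LxW [16.6  3.7] long deg 138.4
blue 126 [172.9 221.2] top [ 0.4572 -0.2641] LxW [29.9  4.5] long deg 80.8
blue 492 [416.4 246.1] top [ 0.5521 -0.0629] LxW [17.9 26.3] long deg 46.4
blue 443 [ 80.2 326.6] top [ 0.5274 -0.3981] LxW [18.6 29.7] long deg 170.0
turq 1846 [402.7 224.3] top [ 0.5273 -0.0693] LxW [45.  59.9] long deg 46.2
net [165. 284.] [ 0.539 -0.344]
net [445.  77.] [0.421 0.02 ]
net [118. 287.] [ 0.524 -0.398]
net [400. 218.] [ 0.549 -0.061]
d [ 91.  127.5 107.3] psi 161.2 turn -0.014 [ 0.4696 -0.1307  0.2306] [-0.65  0.15  0.89  2.05 -0.15  1.01  1.56]
```

```bash
python3 -m handwheel '[[0.5,23,32,0,0],[0.5,23,32,0,0],[0.5,23,32,0,0],[0.5,22,31.5,0,0],[0.5,0,0,35,-0.014]]' 80
python3 -m handwheel '[[0.5,0,0,35,0],[0.5,0,0,30,0],[0.5,0,0,0,0],[0.5,0,0,0,0]]'
python3 d.py .4241 .0203 .05 162; python3 cubes.py w23.png|grep amber
```

```text
time_s: 51.03
position: [0.4255, 0.0264, 0.2014]
orientation: [0.156, 0.988, 0.009, -0.0]
ft_force: [3.7, 2.8, -0.3]
gripper_width: 0.0427
finger_force: 0.0
time_s: 51.37
position: [0.4231, 0.0195, 0.1321]
orientation: [0.156, 0.988, 0.003, -0.004]
ft_force: [-0.0, 0.1, 1.7]
gripper_width: 0.0427
finger_force: 0.0
d [-1.5  0.7 82.1] psi 162.0 turn 0.001 [0.4231 0.0195 0.1321] [-0.87  0.18  0.76  2.27 -0.19  0.75  1.28]
amber 66 [320.5 174.9] top [0.393  0.0304] LxW [13.4  1.2] long deg 72.0
amber 1056 [320.4 227.2] top [0.4239 0.0204] LxW [16.2 24.7] long deg 162.7
```

```bash
python3 -m handwheel '[[0.5,-1,1,25,0],[0.5,0,0,30,0],[0.5,0,0,17,0],[0.5,0,0,9,0],[0.5,0,0,0,0]]' 80
python3 -m handwheel '[[1,0,0,0,0],[1,0,0,0,0],[1,0,0,0,0],[1,0,0,0,0],[1,0,0,0,0]]'
python3 d.py .4241 .0203 .05 162
python3 -m handwheel '[[1,0,0,-30,0],[1,0,0,-40,0],[1,0,0,-40,-0.07],[1,0,0,-40,-0.07],[1,0,0,-25,0]]'
python3 -m handwheel '[[1,0,0,0,0],[1,0,0,0,0]]'
python3 d.py .5381 -.285 .22 170.2
```

```text
time_s: 51.88
position: [0.425, 0.0217, 0.0516]
orientation: [0.155, 0.988, 0.004, -0.003]
ft_force: [-0.2, 0.1, 0.2]
gripper_width: 0.0426
finger_force: 0.0
time_s: 52.3
position: [0.4258, 0.0218, 0.053]
orientation: [0.155, 0.988, 0.005, -0.002]
ft_force: [-0.9, -1.7, 9.5]
gripper_width: 0.0203
finger_force: 78.0
d [ 1.1 -2.   2.9] psi 162.2 turn 0.003 [0.4258 0.0218 0.053 ] [-0.73  0.36  0.63  2.32 -0.42  0.57  1.49]
time_s: 52.72
position: [0.4265, 0.019, 0.2306]
orientation: [0.084, 0.996, 0.006, -0.001]
ft_force: [1.5, 0.5, -0.9]
gripper_width: 0.0197
finger_force: 79.4
time_s: 52.88
position: [0.4263, 0.0204, 0.2283]
orientation: [0.085, 0.996, 0.007, -0.001]
ft_force: [-0.7, 0.2, -2.1]
gripper_width: 0.02
finger_force: 79.4
d [-162.1 -282.1    4.1] psi 170.2 turn 0.001 [0.4263 0.0204 0.2283] [-0.99 -0.03  0.81  2.17  0.01  0.99  1.21]
```

```bash
python3 -m handwheel '[[1,-20,-35,0,0],[1,-20,-35,0,0],[1,-20,-35,0,0],[1,-20,-35,0,0],[1,-20,-35,0,0]]'
python3 -m handwheel '[[1,-20,-35,0,0],[1,-20,-35,0,0],[1,-21,-35,0,0],[1,0,0,0,0],[1,0,0,0,0]]'
python3 d.py .5388 -.285 .12 170.2
```

```text
time_s: 53.3
position: [0.4942, -0.1712, 0.2234]
orientation: [0.085, 0.996, 0.004, -0.003]
ft_force: [0.6, 0.7, -0.4]
gripper_width: 0.0204
finger_force: 79.5
time_s: 53.72
position: [0.535, -0.2867, 0.2215]
orientation: [0.088, 0.996, 0.003, -0.004]
ft_force: [0.2, 0.8, -2.3]
gripper_width: 0.0205
finger_force: 79.7
d [ -4.3   1.7 101.5] psi 169.9 turn -0.005 [ 0.535  -0.2867  0.2215] [-0.28  0.46  0.9   1.8  -0.4   1.09  2.16]
```

```bash
python3 -m handwheel '[[1,-4,1.5,25,0],[1,0,0,35,0],[1,0,0,30,0],[1,0,0,10,0],[1,0,0,0,0]]'
python3 -m handwheel '[[1,0,0,0,0],[1,0,0,0,0]]'
python3 d.py .5388 -.285 .1 170.2
```

```text
time_s: 54.13
position: [0.5388, -0.28, 0.1207]
orientation: [0.085, 0.996, 0.005, -0.005]
ft_force: [0.3, 0.4, -0.6]
gripper_width: 0.0204
finger_force: 79.5
time_s: 54.3
position: [0.541, -0.2819, 0.1247]
orientation: [0.085, 0.996, 0.004, -0.002]
ft_force: [0.1, -0.1, -1.3]
gripper_width: 0.0204
finger_force: 79.5
d [ 1.5 -3.7 24.7] psi 170.2 turn 0.0 [ 0.541  -0.2819  0.1247] [-0.21  0.57  0.8   1.88 -0.51  0.92  2.24]
```

```bash
python3 -m handwheel '[[1,1.5,-3.5,0,0],[1,0,0,10,0],[1,0,0,10,0],[1,0,0,4,0],[1,0,0,0,0]]'
python3 -m handwheel '[[1,0,0,0,0]]'; python3 d.py .5388 -.285 .1 170.2
python3 -m handwheel '[[1,0,0,2,0],[1,0,0,2,0],[1,0,0,0,0]]'
python3 -m handwheel '[[1,0,0,2,0],[1,0,0,2,0],[1,0,0,0,0]]'
```

```text
time_s: 54.72
position: [0.5374, -0.2841, 0.0976]
orientation: [0.085, 0.996, 0.005, -0.004]
ft_force: [0.2, 0.4, -2.2]
gripper_width: 0.0202
finger_force: 79.6
time_s: 54.8
position: [0.5378, -0.2845, 0.0986]
orientation: [0.085, 0.996, 0.005, -0.003]
ft_force: [0.7, 0.3, -0.7]
gripper_width: 0.0202
finger_force: 79.6
d [-1.  -0.3 -1.4] psi 170.2 turn -0.0 [ 0.5378 -0.2845  0.0986] [-0.18  0.6   0.78  1.9  -0.54  0.88  2.27]
time_s: 55.05
position: [0.5381, -0.2845, 0.0948]
orientation: [0.085, 0.996, 0.005, -0.003]
ft_force: [-0.0, 0.4, -1.0]
gripper_width: 0.0207
finger_force: 79.6
time_s: 55.3
position: [0.5379, -0.2844, 0.0906]
orientation: [0.085, 0.996, 0.005, -0.003]
ft_force: [0.4, 0.5, -1.6]
gripper_width: 0.0199
finger_force: 79.6
```

```bash
python3 -m handwheel '[[1,0,0,3,0],[1,0,0,3,0],[1,0,0,0,0]]'
python3 -m handwheel '[[1,0,0,3,0],[1,0,0,3,0],[1,0,0,0,0]]'
python3 -m handwheel '[[1,0,0,3,0],[1,0,0,3,0],[1,0,0,0,0]]'
python3 -m handwheel '[[1,0,0,3,0],[1,0,0,2,0],[1,0,0,0,0]]'
python3 -m handwheel '[[1,0,0,2,0],[1,0,0,0,0]]'
```

```text
time_s: 55.55
position: [0.5381, -0.2847, 0.0846]
orientation: [0.085, 0.996, 0.004, -0.003]
ft_force: [1.9, -1.9, -1.6]
gripper_width: 0.0205
finger_force: 79.5
time_s: 55.8
position: [0.5381, -0.2846, 0.0787]
orientation: [0.085, 0.996, 0.004, -0.003]
ft_force: [1.7, -1.5, -5.5]
gripper_width: 0.0201
finger_force: 79.3
time_s: 56.05
position: [0.5377, -0.2843, 0.0723]
orientation: [0.085, 0.996, 0.004, -0.003]
ft_force: [1.7, -3.5, -7.8]
gripper_width: 0.0202
finger_force: 79.0
time_s: 56.3
position: [0.5379, -0.2841, 0.068]
orientation: [0.085, 0.996, 0.005, -0.003]
ft_force: [0.1, -1.1, 5.5]
gripper_width: 0.0202
finger_force: 80.6
time_s: 56.47
position: [0.5382, -0.285, 0.0674]
orientation: [0.086, 0.996, 0.005, -0.002]
ft_force: [-5.7, 0.7, 28.7]
gripper_width: 0.0201
finger_force: 84.1
```

```bash
python3 -m handwheel '[[1,0,0,-3,0],[0.63,0,0,0,0],[0.63,0,0,0,0],[0.63,0,0,-30,0],[0.63,0,0,-40,0]]'
python3 -m handwheel '[[0.5,0,0,-40,0],[0.5,0,0,-30,0],[0.4,16,36,0,0],[0.4,16,36,0,0],[0.4,0,12,0,0]]'
python3 -m handwheel '[[0.4,0,0,0,0],[0.4,0,0,0,0]]'
python3 look.py w24.png carriage_post; python3 d.py .521 -.1966 .123 170.2;python3 cubes.py w25.png | egrep 'net|amber|green|blue'
```

```text
time_s: 56.88
position: [0.5366, -0.2837, 0.137]
orientation: [0.085, 0.996, 0.005, -0.006]
ft_force: [1.7, -0.3, 1.0]
gripper_width: 0.0316
finger_force: 0.0
time_s: 57.3
position: [0.52, -0.1926, 0.2095]
orientation: [0.084, 0.996, 0.006, -0.003]
ft_force: [0.8, -1.0, 0.0]
gripper_width: 0.0511
finger_force: 0.0
time_s: 57.47
position: [0.5216, -0.1962, 0.2099]
orientation: [0.084, 0.996, 0.005, -0.003]
ft_force: [0.4, -1.1, -0.0]
gripper_width: 0.0512
finger_force: 0.0
carriage_post [312.3 225.6] 0.88 [[0.575, -0.211], [0.57, -0.209], [0.548, -0.205], [0.52, -0.199]]
d [ 0.   0.7 86.9] psi 170.2 turn -0.0 [ 0.5213 -0.1981  0.2099] [-0.48  0.37  0.93  1.93 -0.36  1.02  2.01]
amber 609 [215.9 233.9] top [ 0.542  -0.2891] LxW [18.4 25.5] long deg 165.8
green 626 [153.4 233.6] top [ 0.5325 -0.3409] LxW [17.9 28.1] long deg 170.5
blue 4654 [205.7 160.5] top [ 0.4798 -0.2811] LxW [70.5 45.7] long deg 80.1
blue 139 [446. 175.] top [ 0.5246 -0.0931] LxW [16.4  6.1] long deg 128.7
blue 613 [484.6 200.9] top [ 0.5521 -0.0631] LxW [17.3 25.9] long deg 46.0
blue 615 [ 91.3 235.9] top [ 0.5254 -0.393 ] LxW [18.1 28.2] long deg 169.7
net [186. 210.] [ 0.534 -0.339]
net [134. 209.] [ 0.525 -0.392]
net [236. 206.] [ 0.54  -0.287]
net [454. 179.] [ 0.55  -0.062]
```

```bash
python3 -m handwheel '[[0.4,0,0,30,0],[0.4,0,0,35,0],[0.4,0,0,21,0],[0.4,0,0,0,0],[1,0,0,0,0]]' 60
python3 -m handwheel '[[1,0,0,0,0],[1,0,0,0,0],[1,0,0,0,0],[1,0,-5,0,0],[1,0,-10,0,0]]'
python3 -m handwheel '[[1,0,-10,0,0],[1,0,-10,0,0],[1,0,-10,0,0],[1,0,-10,0,0],[1,0,-10,0,0]]'
python3 -m handwheel '[[1,0,-10,0,0],[1,0,-10,0,0],[1,0,-5,0,0],[1,0,-3,0,0],[1,0,0,0,0]]'
python3 d.py .5037 -.2951 .125 170.2
```

```text
time_s: 58.08
position: [0.5203, -0.1977, 0.1237]
orientation: [0.086, 0.996, 0.004, -0.004]
ft_force: [-0.1, 0.2, 0.4]
gripper_width: 0.0407
finger_force: 0.0
time_s: 58.5
position: [0.5194, -0.2105, 0.1256]
orientation: [0.085, 0.996, 0.005, -0.002]
ft_force: [-5.4, 4.1, 13.8]
gripper_width: 0.015
finger_force: 59.5
time_s: 58.92
position: [0.5102, -0.2614, 0.1256]
orientation: [0.085, 0.996, 0.005, -0.002]
ft_force: [-8.5, 4.7, 22.6]
gripper_width: 0.0151
finger_force: 60.6
time_s: 59.33
position: [0.505, -0.2901, 0.1255]
orientation: [0.086, 0.996, 0.004, -0.002]
ft_force: [-10.5, -0.6, 22.0]
gripper_width: 0.0148
finger_force: 60.5
d [ 0.5 -5.2  0.5] psi 170.1 turn -0.001 [ 0.505  -0.2901  0.1255] [-0.2   0.52  0.82  1.94 -0.49  0.89  2.27]
```

```bash
python3 -m handwheel '[[1,0,-3,0,0],[1,0,0,0,0]]'
python3 -m handwheel '[[1,0,-3,0,0],[1,0,0,0,0]]'
python3 -m handwheel '[[1,0,-3,0,0],[1,0,0,0,0]]'
python3 -m handwheel '[[1,0,-3,0,0],[1,0,0,0,0]]'
```

```text
time_s: 59.5
position: [0.5046, -0.2926, 0.1255]
orientation: [0.086, 0.996, 0.004, -0.002]
ft_force: [-11.0, 0.4, 23.0]
gripper_width: 0.0151
finger_force: 60.7
time_s: 59.67
position: [0.5041, -0.2954, 0.1255]
orientation: [0.086, 0.996, 0.004, -0.002]
ft_force: [-11.1, 1.9, 23.4]
gripper_width: 0.0146
finger_force: 60.9
time_s: 59.83
position: [0.5041, -0.2955, 0.1255]
orientation: [0.085, 0.996, 0.007, -0.002]
ft_force: [-12.6, 20.2, 37.7]
gripper_width: 0.0148
finger_force: 62.7
time_s: 60.0
position: [0.5041, -0.2955, 0.1254]
orientation: [0.084, 0.996, 0.009, -0.003]
ft_force: [-14.0, 37.5, 47.4]
gripper_width: 0.0146
finger_force: 65.0
```

```bash
python3 -m handwheel '[[1,0,5,0,0],[0.4,0,0,0,0],[0.4,0,0,0,0],[0.4,0,0,-30,0],[0.4,0,0,-40,0]]'
python3 -m handwheel '[[0.4,0,0,-40,0],[0.4,10,20,-40,0],[0.4,20,20,-35,0],[0.4,0,0,0,0],[0.4,0,0,0,0]]'
python3 look.py pics_tmp.png carriage_post bay1; python3 cubes.py w26.png | egrep 'amber|green|blue'
python3 - <<'E'
from h import *
s=snap('scene','scene9.png')
import cv2
a=cv2.imread('pics/w26.png'); b=cv2.resize(s['frame'][150:320,200:460],(640,418),interpolation=cv2.INTER_CUBIC)
cv2.imwrite('pics/f1.png',cv2.resize(np.vstack([a[:, :],b]),(470,600)))
E
```

```text
time_s: 60.42
position: [0.5031, -0.2952, 0.1923]
orientation: [0.085, 0.996, 0.005, -0.005]
ft_force: [0.6, 0.3, 0.5]
gripper_width: 0.0516
finger_force: 0.0
time_s: 60.83
position: [0.4848, -0.2549, 0.3045]
orientation: [0.084, 0.996, 0.005, -0.0]
ft_force: [0.1, -0.4, -0.8]
gripper_width: 0.0514
finger_force: 0.0
carriage_post [280.  214.7] 0.97 [[0.552, -0.316], [0.547, -0.313], [0.528, -0.303], [0.504, -0.291]]
bay1 [186.8 203.2] 0.77 [[0.515, -0.432], [0.512, -0.426], [0.497, -0.401], [0.48, -0.369]]
bay1 [228.  203.4] 0.74 [[0.525, -0.38], [0.521, -0.375], [0.505, -0.357], [0.486, -0.334]]
amber 361 [211.7 225.2] top [ 0.5244 -0.3828] LxW [17.9 27.3] long deg 170.9
amber 369 [ 11.8 368.3] top [ 0.6674 -0.6807] LxW [61.  21.7] long deg 122.8
green 111 [101.3 172.3] top [ 0.446  -0.4826] LxW [27.4  4.4] long deg 80.1
green 356 [162.3 224.6] top [ 0.5142 -0.4365] LxW [18.7 25. ] long deg 163.3
blue 2273 [301.  171.4] top [ 0.4816 -0.2735] LxW [65.  43.4] long deg 80.1
blue 90 [469.8 181. ] top [ 0.5235 -0.0959] LxW [16.   6.6] long deg 129.5
blue 374 [501.2 201.1] top [ 0.5522 -0.063 ] LxW [18.4 26.4] long deg 43.9
blue 88 [124.3 226.7] top [ 0.5093 -0.4788] LxW [ 4.6 25.2] long deg 170.1
blue 164 [ 52.8 343.2] top [ 0.6409 -0.6156] LxW [17.7 17.9] long deg 6.4
```

View pics/f1.png

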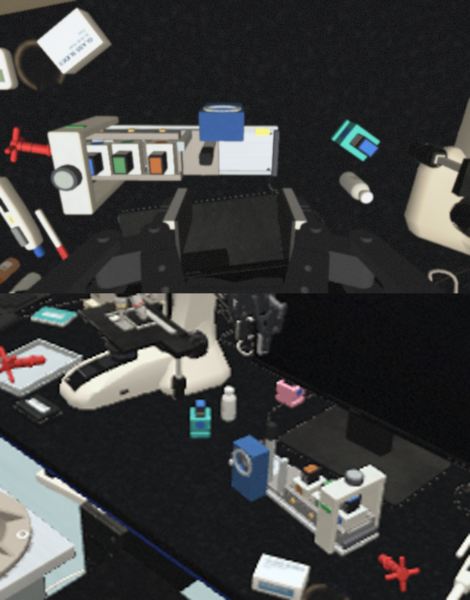

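The last view shows blue, green and amber seated in a row in the carriage, blue under the arch. The plug is in the tray at top left and the bystanders are where they were.

```bash
python3 -c "
from cell import bot
print(bot.close_job())"
```

```text
the job is handed in; nothing more can be done
None
```

The job is handed in: the plug lies in the parts tray, all three cubes are pressed to the floor of their own bays, and the loaded carriage is at its working stop. The last pictures look right, but the hand-in returned no verdict.

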